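Set the pull-to-lock regulator

TASK

The oil bottle is in the way of the bench regulator: stand it upright in the blue drip tray beside the regulator. Then, with the regulator's black knob still pushed in, turn it clockwise until its white pointer stands on the red mark, and only then pull the knob straight out as far as it goes to lock it, still on the mark. Let go of it and leave the other things on the bench undisturbed.

Things in the scene. Friction and masses are not known exactly. Their poses are not given: they have to be found in the camera images.
- dial_centre (a point): centre of the round white dial (82 mm wide) on the sloped face of the regulator, a fixed grey-blue wedge-shaped box about 90 mm deep, 116 mm wide and 103 mm high at the back, 74 mm above the bench at the dial. Its axes: z points squarely out of the face along the knob's axis, leaning 40 degrees from vertical towards the front; x points up the slope (to the back); y points to the left as one faces the dial
- knob_grip (a point): point on the axis of the round black ribbed knob, 30 mm above the dial when the knob is pushed in, where it is best gripped; moves out with the knob. The gripping part is a cylinder 34 mm across, from 8 to 40 mm above the dial; below it a skirt 50 mm across, from 3 to 7.5 mm above the dial. Its z axis points out of the face, its x axis along the white pointer
- pointer_tip (a point): outer end of the white pointer on the knob's skirt, 25 mm from the axis and 6 mm above the dial when pushed in; its x axis points outwards along the pointer
- mark_tip (a point): the red set mark on the dial, a red tab 6 mm wide, 33 mm from the axis; its x axis points outwards from the axis through the mark. The mark is too stiff to turn and stands elsewhere in every start
- knob (a joint): turn of the knob, rad: 0 = pointer up the slope, positive = clockwise as one faces the dial (a turn about minus z of dial_centre), from -1.6 to 1.6. Friction 0.06 N m, no spring: it stays where it is left. It starts 0.7 to 2.0 short of the mark, so the hand may have to let go and take it again
- set_mark (a joint): place of the red mark, rad, on the same scale as joint knob: the pointer is on the mark when the two are equal
- knob_pull (a joint): how far the knob is pulled out, m: 0 = pushed in, 0.012 = fully out (locked, end stop), along the knob's axis. Friction 7 N, no spring: it stays where it is left. The turning is not blocked by it
- bottle_centre (a point): centre, half-way up, of the amber oil bottle with a red cap that stands in front of the regulator, between its knob and the robot (a like bottle far back on the left is only furniture): round, 60 mm across over its lower 105 mm, 147 mm high with the cap, about 0.27 kg; its z axis points up through the cap
- drip_tray: fixed round blue tray, 116 mm across at the top and 12 mm high, inner floor 4 mm above the bench and 102 mm across; origin at the centre of its underside
- vial_white: bystander: sample vial with black cap, 28 mm across, 66 mm high, close to the right side of the regulator; origin at the centre of its underside
- flange: bystander: blank metal flange, 40 mm across, 10 mm high, lying to the right in front of the regulator; origin under its centre
- ring: bystander: centring ring, 39 mm across, 9 mm high, lying between bottle and tray; origin under its centre
- vial_blue: bystander: sample vial with blue cap, 28 mm across, 66 mm high, beyond the tray on the left; origin under its centre
- puck: bystander: brown cast puck, 40 mm across, 22 mm high, on the left; origin under its centre
- notebook: bystander: dark notebook, 70 x 110 x 12 mm, on the left; origin under its centre
- clamp: bystander: flange clamp, 60 x 74 x 17 mm, far right; origin under its centre
- spanner: bystander: open spanner, 181 x 30 x 7 mm, on the right; origin under its centre
There are look-alikes about, which are no part of the job. What is shaped like the part that bears bottle_centre but green or pink is not meant.

How it is judged:
By the outcome, as a careful person would: the job done as asked, in the order asked, and still so for the second after the job is handed in, with the robot touching nothing.
It also fails if it takes over 72 s, if anything falls off the work surface, if the arm or the gripper's body presses on something with over 40 N, if the wrist force passes 120 N, or if a joint passes its speed limit or range.

ROBOT

A 6-joint arm with a two-finger parallel gripper is mounted at the origin on a cart in front of the work surface, level with it; the furniture and walls round the work are solid. World frame = base frame: x ahead of the robot, y to its left, z up, the work surface at z = 0. Lengths are in m, angles in rad, forces in N, time in s.
With the tool pointing down it reaches from about 0.275 to 0.775 m from the base axis. Payload 14.6 kg.
Tool frame: the origin (TCP) lies midway between the tips of the shut fingers; the grasp point (between the pads) lies 19 mm behind it (r.tcp_to_grasp is the distance from the TCP to the grasp point, in m); z points along the fingers, x is the direction in which the jaws open and shut, and the axes are right-handed (so a half turn about z gives the same grasp; the last joint's range is limited). The gripper opens to 85 mm and grips with 20 to 120 N. Pads are 22 mm wide; open, the fingers measure 114 mm over their backs; the gripper's body (76 mm by 85 mm) begins 54 mm behind the grasp point. The pads swing forward as they close: fully open they stand 13 mm farther back than shut.
Start: joints at [1.114, 0.263, -0.048, 1.259, 0, 1.415], TCP at [0.156, 0.501, 0.205] pointing down, gripper open.
Joint ranges: [-2.65, 2.65], [-0.89, 1.7], [-1.18, 1.37], [-2.13, 2.11], [-1.35, 1.29], [-3.14, 3.14]. Speed limits (rad/s): [1.89, 1.89, 2.57, 2.79, 3.14, 3.14].

INTERFACE

Orientations are given as a unit quaternion [x, y, z, w].
In Python, from plant import r gives the robot as it stands. The module is installed in compiled form; this text tells all that it offers.
- The arm moves only by the tool apply_moves, never from a script. Its argument "deltas" is one flat list of numbers, 5 for each row, row after row: the opening, from -1 (shut) to 1 (fully open), then the shift along the tool's x, y, z in m, then the turn about the tool's z in rad. In form: [claw, x, y, z, spin, claw, x, y, z, spin, ...]. A call has exactly 5 rows; each row shifts and turns the commanded pose from where the row before left it, along the tool's axes as they then stand; what a row does not reach is not made up. A row lasts 1/8 s, in which the tool goes at most 62.5 mm and 10.7 degrees, less where a joint would pass 70% of its speed; a pose out of reach is approached as far as the arm can. A call with a gripper value outside its range is refused whole. The fingers move at their own pace and stop on an object; the grip force is fixed at half the most. Time passes only in rows, so rows that do not move let the fingers close, or fill a call up. It gives the time, the measured TCP pose, the force and the opening at its end, in the units of the state.
- r.state(): the state, without advancing time (a new reading comes with each control period).
- r.capture(name): name is "scene" or "top"; returns (picture, depth): 384x512x3 uint8, red, green, blue; 384x512 float32, m along the optical axis (not along the pixel's ray), 0 where there is no reading.
- r.get_calibration(name): a dict with "fx", "fy", "cx", "cy" (pixels), "rvec" (rotation vector, rad) and "tvec" (3), from world to camera coordinates, as OpenCV has them. Camera axes: x right, y down, z forward; pixel columns grow to the right and rows downward; lengths in m; the calibration is good to about 2 mm. A picture is of the moment at which its call begins. get_calibration takes no time and is no camera call.
- r.finish_job(): hands the job in, once; it reports no verdict.
The state is a dict: "clock": time; "joint_positions": joint angles; "dq": joint speeds; "joint_torque": joint torques, N m; "ee_pos": TCP position; "tcp_rot": TCP orientation; "ft_force": force on the tool from outside, world axes, zero at the start; "torque": the same for the moment, N m; "finger_gap": opening from 0.0 (shut) to 1.0 (fully open).
Only numpy, scipy, OpenCV 4.12 (cv2) and the standard library are available. Lean on these libraries where they do the work, as an engineer would, in place of code of your own. Each camera call takes 0.05 s, during which the arm holds its last target.

## Working session

There is one attempt and no reset: what is moved stays moved. The work goes in short steps, Python scripts to look and compute and a tool call to move; the robot and the scene stay as the last step left them, time stands still between calls to the robot, and variables do not carry over. Pictures are saved under pics/ and viewed, and the job is handed in when it is done.

Besides the shell and the picture viewer there is one more tool, called after ">>>" as name(argument=value, ...) on one line, values as JSON. apply_moves: Moves the arm, as the interface text tells. Its arguments: {"type":"object","properties":{"deltas":{"type":"array","items":{"type":"number"}}},"required":["deltas"]}

```bash
mkdir -p pics; ls
python3 - <<'E'
from plant import r
import cv2,numpy as np
print(r.state())
for n in("scene","top"):
    p,d=r.capture(n); cv2.imwrite(f"pics/{n}0.png",p[:,:,::-1]); np.savez(f"{n}0.npz",p=p,d=d)
    print(n,r.get_calibration(n))
print(r.tcp_to_grasp)
E
```

```text
pics
{'clock': 0.0, 'joint_positions': array([ 1.11369561e+00,  2.63493218e-01, -4.89210933e-02,  1.25940404e+00,
        1.42717946e-05,  1.41549065e+00]), 'dq': array([ 0.00144019,  0.00025189,  0.00047973, -0.00033746,  0.0017784 ,
       -0.00120344]), 'joint_torque': array([ 4.70308751e-04, -6.37626243e+01,  3.84560502e+01,  1.39458079e-02,
        4.33515581e-06, -1.99353008e-05]), 'ee_pos': array([0.15591908, 0.50100161, 0.20474633]), 'tcp_rot': array([ 8.05367700e-01,  5.92775342e-01, -4.56745371e-04,  2.29277777e-04]), 'ft_force': array([ 0.19172592, -0.35428768, -0.10920231]), 'torque': array([ 0.03415775, -0.02148777,  0.00369384]), 'finger_gap': 0.9988924835752783}
scene {'fx': 379.0599604339447, 'fy': 379.0599604339447, 'cx': 254.2923471812631, 'cy': 193.25448406718016, 'rvec': array([ 0.59721988, -2.62482594,  1.20658505]), 'tvec': array([0.5800762 , 0.16155729, 1.19516151])}
top {'fx': 403.1696089957062, 'fy': 403.1696089957062, 'cx': 253.6155312868435, 'cy': 191.34523451219283, 'rvec': array([ 2.20442179, -2.17287851,  0.09594264]), 'tvec': array([0.08241224, 0.61439044, 1.66563999])}
0.0187
```

```bash
sleep 1
```

```text
(no output)
```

View pics/scene0.png

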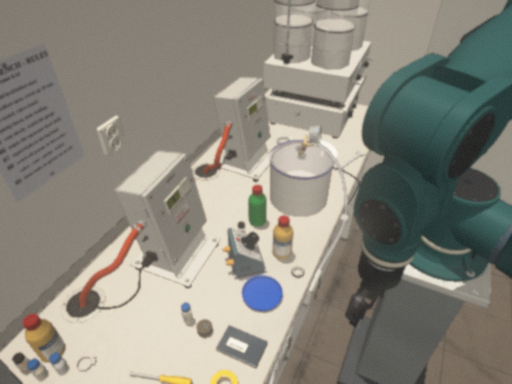

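View pics/top0.png

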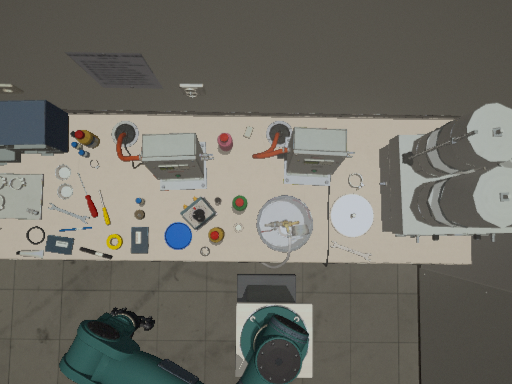

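```bash
cat > h.py <<'E'
import cv2,numpy as np
from plant import r
from scipy.spatial.transform import Rotation as R
def cal(n):
    c=r.get_calibration(n); K=np.array([[c['fx'],0,c['cx']],[0,c['fy'],c['cy']],[0,0,1]]); 
    return K,cv2.Rodrigues(c['rvec'])[0],np.array(c['tvec'])
def ray(n,uv):
    K,M,t=cal(n); d=M.T@np.linalg.solve(K,[uv[0],uv[1],1.]); return -M.T@t,d
def onz(n,uv,z):
    o,d=ray(n,uv); return o+d*(z-o[2])/d[2]
def onplane(n,uv,p0,nn):
    o,d=ray(n,uv); return o+d*((p0-o)@nn)/(d@nn)
def proj(n,P):
    K,M,t=cal(n); q=(M@np.atleast_2d(P).T).T+t; q=q@K.T; return q[:,:2]/q[:,2:]
def two(uvs,uvt):
    o1,d1=ray('scene',uvs);o2,d2=ray('top',uvt)
    s=np.linalg.lstsq(np.c_[d1,-d2],o2-o1,rcond=None)[0]; a=o1+s[0]*d1;b=o2+s[1]*d2
    return (a+b)/2,np.linalg.norm(a-b)
def pts(n,d):
    K,M,t=cal(n); v,u=np.indices(d.shape); c=np.stack([(u-K[0,2])/K[0,0]*d,(v-K[1,2])/K[1,1]*d,d],-1)
    return (c-t)@M
def crop(n,p,box,f,out):
    x0,y0,x1,y1=box; cv2.imwrite(out,cv2.resize(p[y0:y1,x0:x1,::-1],None,fx=f,fy=f,interpolation=cv2.INTER_CUBIC))
E
python3 - <<'E'
from h import *
s=np.load('scene0.npz');t=np.load('top0.npz')
crop('s',s['p'],(210,180,310,320),5,'pics/s0c.png') if 0 else crop('s',s['p'],(205,200,325,320),5,'pics/s0c.png')
crop('t',t['p'],(155,185,255,260),8,'pics/t0c.png')
for n,a in(('scene',s),('top',t)):
    P=pts(n,a['d']); p=a['p'].astype(int)
    hsv=cv2.cvtColor(a['p'],cv2.COLOR_RGB2HSV)
    m=(hsv[...,0]>105)&(hsv[...,0]<130)&(hsv[...,1]>170)
    print(n,'blue',m.sum(),np.argwhere(m).mean(0)[::-1] if m.any() else 0)
E
```

```text
scene blue 0 0
top blue 539 [177.99257885 235.41372913]
```

```bash
sleep 1
```

```text
(no output)
```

View pics/s0c.png

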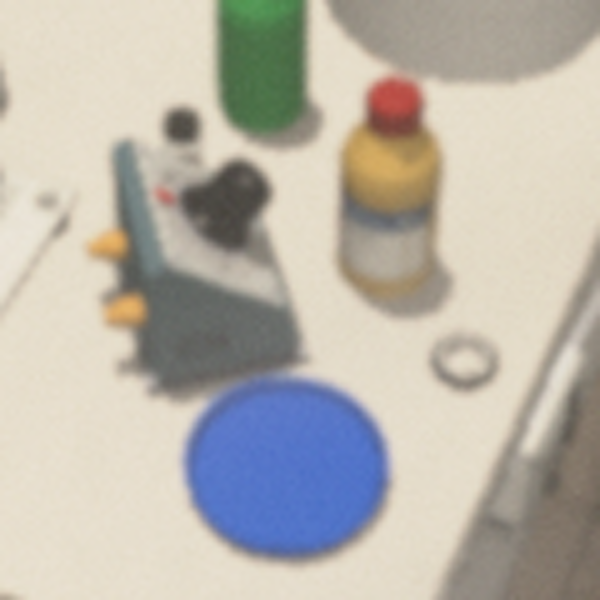

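View pics/t0c.png

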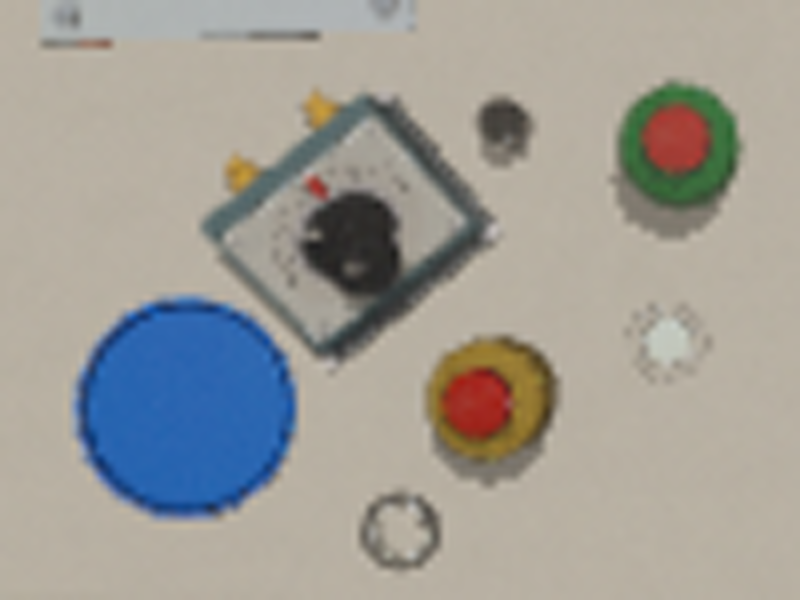

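Run:
```python
from h import *
s=np.load('scene0.npz');t=np.load('top0.npz')
T=lambda x,y:(x/8+155-.44,y/8+185-.44); S=lambda x,y:(x/5+205-.4,y/5+200-.4)
P=pts('top',t['d'])
def blob(a,m,box):
    x0,y0,x1,y1=box; k=np.zeros_like(m); k[y0:y1,x0:x1]=m[y0:y1,x0:x1]; v,u=np.nonzero(k); return np.array([u.mean(),v.mean()]),len(u),(u,v)
def red(p): p=p.astype(int); return (p[...,0]>110)&(p[...,0]>2.2*p[...,1])&(p[...,0]>2*p[...,2])
ct=blob(t,red(t['p']),(205,222,228,250)); cs=blob(s,red(s['p']),(275,212,295,230))
print('cap',ct[:2],cs[:2],'top@.147',onz('top',ct[0],.147),'scene@~.135',onz('scene',cs[0],.138),two(cs[0],ct[0]))
mt=blob(t,red(t['p']),(190,203,200,212)); ms=blob(s,red(s['p']),(233,233,243,244)); print('mark',mt[:2],ms[:2]);
if mt[1] and ms[1]: print(two(ms[0],mt[0]))
# tray
for n,a,box in(('top',t,(160,218,196,255)),('scene',s,(238,270,288,315))):
    hsv=cv2.cvtColor(a['p'],cv2.COLOR_RGB2HSV); m=(hsv[...,0]>100)&(hsv[...,0]<130)&(hsv[...,1]>120)
    b=blob(a,m,box); print('tray',n,b[:2],onz(n,b[0],.012))
# ring, flange, vials
print('ring',onz('top',T(400,530),.009),'flange',onz('top',T(667,341),.01),'vialw cap',onz('top',T(503,123),.066),'green',onz('top',T(677,138),.147))
# face plane
uv=[T(x,y) for x,y in((250,235),(310,320),(430,215),(360,130),(270,270),(440,235),(380,150),(250,260),(330,150))]
for n,a,pl in(('top',t,uv),):
    Q=np.array([P[int(round(v)),int(round(u))] for u,v in pl]); print(Q.round(3))
    c=Q.mean(0); print(np.linalg.svd(Q-c)[2][2],c)
print('table z',P[225:228,228:232,2].round(3))
# box corners from top image
for nm,x,y,z in(('backL',207,228,.103),('backR',370,97,.103),('frontbase',330,368,0),('rightbase',492,232,0)): print(nm,onz('top',T(x,y),z))
```

```text
cap (array([214.25      , 234.94230769]), 52) (array([283.21212121, 219.54545455]), 33) top@.147 [0.43350477 0.24160112 0.147     ] scene@~.135 [0.4357933  0.23899206 0.138     ] (array([0.43392368, 0.24226952, 0.14164413]), np.float64(0.0012737838119804257))
mark (array([194., 208.]), 1) (array([nan, nan]), 0)
tray top (array([177.9122807 , 235.38245614]), 570) [0.42511727 0.4042195  0.012     ]
tray scene (array([262.0354536 , 293.53388947]), 959) [0.42134678 0.41211729 0.012     ]
ring [0.36255886 0.29212374 0.009     ] flange [0.46257913 0.15469442 0.01      ] vialw cap [0.5726201 0.2384703 0.066    ] green [0.56229179 0.1479635  0.147     ]
[[0.486 0.111 1.706]
 [0.47  0.337 0.054]
 [0.527 0.276 0.062]
 [0.565 0.304 0.105]
 [0.498 0.354 0.08 ]
 [0.515 0.269 0.046]
 [0.558 0.297 0.097]
 [0.501 0.361 0.087]
 [0.557 0.321 0.1  ]]
[0.70996287 0.69672303 0.10261448] [0.5196798  0.29226379 0.25986074]
table z [[-0.006 -0.001 -0.005 -0.002]
 [-0.002 -0.006 -0.006 -0.004]
 [ 0.003  0.001  0.    -0.002]]
backL [0.51645568 0.38095217 0.103     ]
backR [0.58263139 0.30189988 0.103     ]
frontbase [0.44586877 0.33177596 0.        ]
rightbase [0.51845952 0.24821481 0.        ]<stdin>:6: RuntimeWarning: Mean of empty slice.
  ret = ret.dtype.type(ret / rcount)
```

Run:
```python
from h import *
s=np.load('scene0.npz');t=np.load('top0.npz')
def big(a,box,f):
    x0,y0,x1,y1=box; c=a['p'][y0:y1,x0:x1,::-1]; c=np.clip(255*(c/255.)**.6,0,255).astype(np.uint8); return cv2.resize(c,None,fx=f,fy=f,interpolation=cv2.INTER_LANCZOS4)
A=big(t,(178,192,220,234),14);B=big(s,(222,218,264,284),9)
cv2.imwrite('pics/k0.png',A);cv2.imwrite('pics/k0s.png',B)
allp=[]
for n,a,box in(('top',t,(178,192,220,234)),('scene',s,(222,222,266,280))):
    P=pts(n,a['d']);x0,y0,x1,y1=box;p=a['p'][y0:y1,x0:x1].astype(float);Q=P[y0:y1,x0:x1]
    m=(p.min(-1)>0)&(Q[...,2]>.03)&(Q[...,2]<.115)&(a['d'][y0:y1,x0:x1]>0)&(p.max(-1)-p.min(-1)<45)&(p.min(-1)>125)
    q=Q[m]; print(n,len(q))
    for it in range(4):
        c=np.median(q,0) if it==0 else q.mean(0); nn=np.linalg.svd(q-q.mean(0))[2][2]; nn*=np.sign(nn[2]); e=(q-q.mean(0))@nn; q=q[abs(e)<max(.006,1.5*e.std()) ]
    print(len(q),q.mean(0),nn,'tilt',np.degrees(np.arccos(nn[2])),'yaw front',np.degrees(np.arctan2(nn[1],nn[0])),e.std())
```

```text
top 282
259 [0.52116199 0.31813819 0.07941483] [-0.49614613 -0.41334631  0.76353379] tilt 40.22327308328473 yaw front -140.201845026255 0.0028056052529097653
scene 467
379 [0.51387354 0.33208698 0.08000788] [-0.48496505 -0.43772806  0.75710174] tilt 40.790644351512434 yaw front -137.93068168286752 0.0019810941387355934
```

```bash
sleep 1
```

```text
(no output)
```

View pics/k0.png

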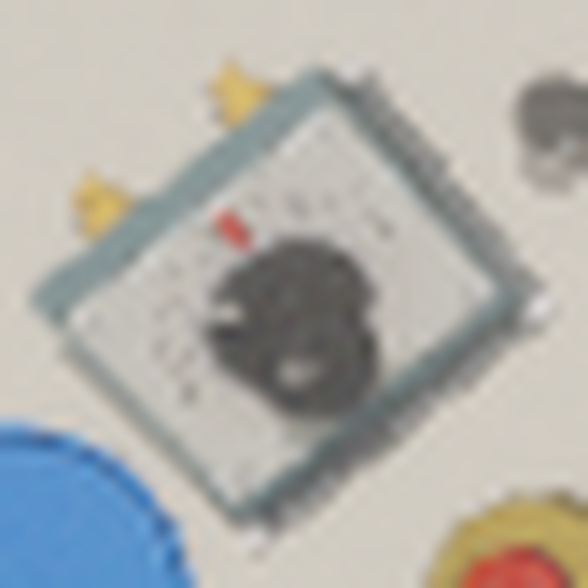

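View pics/k0s.png

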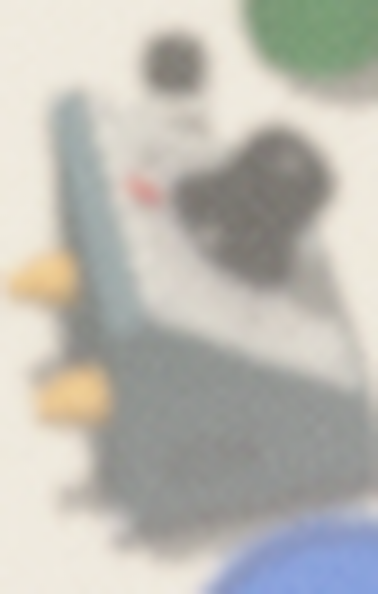

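```bash
cat >> h.py <<'E'
YAW=np.radians(-139.6)
F=np.array([np.cos(YAW),np.sin(YAW),0]); ZD=np.sin(np.radians(40))*F+np.array([0,0,np.cos(np.radians(40))])
XD=-np.cos(np.radians(40))*F+np.array([0,0,np.sin(np.radians(40))]); YD=np.cross(ZD,XD)
P0=np.array([.5172,.325,.0797])
E
python3 - <<'E'
from h import *
from scipy.optimize import least_squares
print('XD',XD,'YD',YD,'ZD',ZD)
for n,p0,f,box in(('top',[.52116,.31814,.07941],'top0.npz',(190,206,208,224)),('scene',[.51387,.33209,.08],'scene0.npz',(238,230,262,254))):
    p0=np.array(p0); a=np.load(f)['p']; x0,y0,x1,y1=box
    g=cv2.cvtColor(a,cv2.COLOR_RGB2GRAY); k=np.zeros(g.shape,np.uint8); 
    gg=cv2.resize(g[y0-4:y1+4,x0-4:x1+4],None,fx=8,fy=8,interpolation=cv2.INTER_CUBIC)
    thr=95; m=(gg<thr).astype(np.uint8)
    cs=max(cv2.findContours(m,0,1)[0],key=cv2.contourArea)[:,0,:]
    uv=cs/8.+[x0-4,y0-4]-.44
    # origin on the dial line at z=.074 of plane
    org=p0+XD*((.074-p0[2])/XD[2])
    W=np.array([onplane(n,q,org+ZD*.0065,ZD)-org for q in uv]); L=np.c_[W@XD,W@YD]
    print(n,'extent y',L[:,1].min(),L[:,1].max(),'x',L[:,0].min(),L[:,0].max())
    up=L[L[:,0]>L[:,0].max()-.018]
    r_=least_squares(lambda c:np.hypot(*(up-c[:2]).T)-.025,[0,0],loss='soft_l1',f_scale=.001)
    print('circle centre local',r_.x,'rms',np.sqrt(np.mean(r_.fun**2)), 'world',org+XD*r_.x[0]+YD*r_.x[1])
    im=cv2.resize(a[y0-4:y1+4,x0-4:x1+4,::-1],None,fx=20,fy=20,interpolation=cv2.INTER_CUBIC); 
    cv2.polylines(im,[((uv-[x0-4,y0-4]+.5)*20).astype(int)],True,(0,255,0),1); cv2.imwrite(f'pics/kc_{n}.png',im)
E
```

```text
XD [0.58337219 0.49648865 0.64278761] YD [-0.6481199   0.76153831  0.        ] ZD [-0.48950739 -0.41660344  0.76604444]
top extent y -0.0365897084313908 0.04595962617478314 x -0.05575112592022646 0.027526539380886925
circle centre local [0.00158591 0.00017318] rms 0.002621722217250504 world [0.517063   0.31488059 0.0750194 ]
scene extent y -0.07092244635816528 0.010810352022278768 x -0.054388428037090146 0.02283791842809158
circle centre local [-0.0057766  -0.01231618] rms 0.00435805022666348 world [0.51303706 0.31520835 0.07028687]
```

```bash
sleep 1
```

```text
(no output)
```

View pics/kc_top.png

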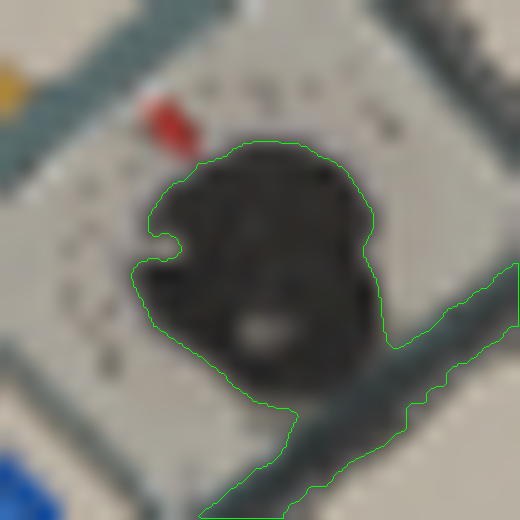

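View pics/kc_scene.png

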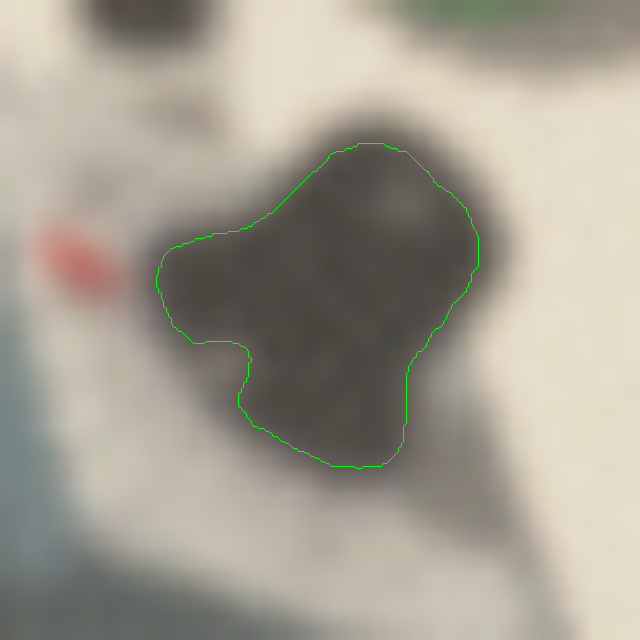

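```bash
cat >> h.py <<'E'
DC=np.array([.5165,.3150,.0747])
def ang(n,uv,h,c=None):
    c=DC if c is None else c
    w=onplane(n,uv,c+ZD*h,ZD)-c; x,y=w@XD,w@YD; return np.arctan2(-y,x),np.hypot(x,y),(x,y)
E
python3 - <<'E'
from h import *
T=lambda x,y:(x/20+186-.5,y/20+202-.5); S=lambda x,y:(x/20+234-.5,y/20+226-.5)
print('mark',ang('top',T(172,128),.002),ang('scene',S(78,262),.002))
print('ptr',ang('top',T(165,245),.006),ang('scene',S(205,372),.006))
for n in('top','scene'):
  for h in(0,.0075,.04): print(n,h,proj(n,DC+ZD*h))
E
```

```text
mark (np.float64(0.11310630335343591), np.float64(0.034172333301777914), (np.float64(0.03395398228913485), np.float64(-0.0038568704926296004))) (np.float64(0.07424771325619325), np.float64(0.03570157072658052), (np.float64(0.03560320949187815), np.float64(-0.0026483251730987645)))
ptr (np.float64(-0.6679810533506203), np.float64(0.020365598108506407), (np.float64(0.01598849760062826), np.float64(0.012614496850524962))) (np.float64(-0.6776488230805826), np.float64(0.026711563777993334), (np.float64(0.02080961629671453), np.float64(0.016747164209182357)))
top 0 [[197.99527197 213.4333223 ]]
top 0.0075 [[198.5729493  214.32921599]]
top 0.04 [[201.12619591 218.28893085]]
scene 0 [[246.59783484 243.26859839]]
scene 0.0075 [[248.17340492 241.61520544]]
scene 0.04 [[255.09542513 234.35128266]]
```

```bash
cat >> h.py <<'E'
def go(target,yaw=None):
    s=r.state(); M=R.from_quat(s['tcp_rot']).as_matrix(); d=M.T@(np.array(target)-s['ee_pos'])
    print('clock',s['clock'],'pos',s['ee_pos'].round(4),'yaw',np.degrees(np.arctan2(M[1,0],M[0,0])).round(2),'F',s['ft_force'].round(1),'gap',round(s['finger_gap'],3)); print('tool delta',d.round(4))
    if yaw is not None: print('spin',np.radians((np.degrees(np.arctan2(M[1,0],M[0,0]))-yaw+90)%180-90).round(4))
E
python3 -c "
from h import *
go([.434,.242,.205])"
```

```text
clock 0.1 pos [0.1559 0.5011 0.2048] yaw 72.71 F [-0.5  0.3  0.4] gap 0.996
tool delta [-1.647e-01  3.425e-01 -1.000e-04]
```

Candidates for "oil bottle" (top picture): amber at (215,235), green at (239,204), pink at (225,142), far amber at (85,137). The amber one at (215,235) stands in front of the regulator, and the close crop t0c/s0c confirms amber body with red cap.

>>> apply_moves(deltas=[1,-0.0165,0.0343,0,0,1,-0.0165,0.0343,0,0,1,-0.0165,0.0343,0,0,1,-0.0165,0.0343,0,0,1,-0.0165,0.0343,0,0])

```text
clock: 0.72
ee_pos: [0.2959, 0.3705, 0.205]
tcp_rot: [0.805, 0.593, -0.0, 0.0]
ft_force: [0.8, 0.4, -0.2]
finger_gap: 0.998
```

>>> apply_moves(deltas=[1,-0.0165,0.0343,0,0,1,-0.0165,0.0343,0,0,1,-0.0165,0.0343,0,0,1,-0.0165,0.0343,0,0,1,-0.0165,0.0343,0,0])

```text
clock: 1.35
ee_pos: [0.4352, 0.2407, 0.205]
tcp_rot: [0.805, 0.593, -0.0, -0.0]
ft_force: [0.8, 0.5, 0.6]
finger_gap: 0.997
```

Run:
```python
from h import *
go([.434,.242,.109])
s,_=r.capture('scene');t,_=r.capture('top')
crop('',s,(230,160,330,290),4,'pics/s1.png');crop('',t,(175,200,255,270),6,'pics/t1.png')
```

```text
clock 1.35 pos [0.4352 0.2407 0.205 ] yaw 72.7 F [0.8 0.5 0.6] gap 0.997
tool delta [ 0.0009 -0.0015  0.096 ]
```

```bash
sleep 1
```

```text
(no output)
```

View pics/s1.png

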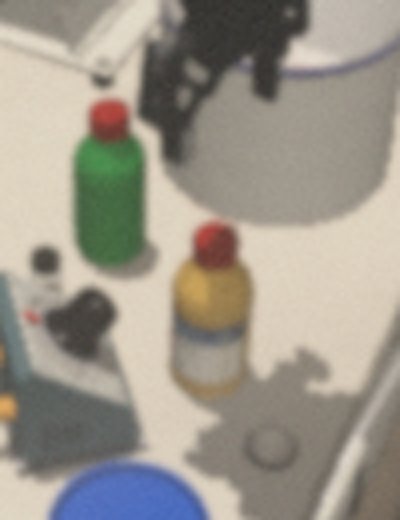

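>>> apply_moves(deltas=[1,0.001,-0.0015,0.024,0,1,0,0,0.024,0,1,0,0,0.024,0,1,0,0,0.024,0,1,0,0,0,0])

```text
clock: 2.08
ee_pos: [0.432, 0.2431, 0.108]
tcp_rot: [0.805, 0.593, -0.001, -0.0]
ft_force: [-0.4, -0.1, 0.6]
finger_gap: 1.003
```

Run:
```python
from h import *
go([.434,.242,.109])
s,_=r.capture('scene')
crop('',s,(230,160,330,290),4,'pics/s2.png')
```

```text
clock 2.075 pos [0.432  0.2431 0.108 ] yaw 72.73 F [-0.4 -0.1  0.6] gap 1.003
tool delta [-0.0004  0.0023 -0.001 ]
```

View pics/s2.png

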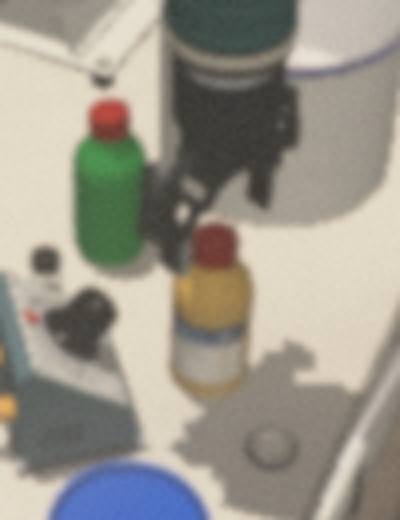

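>>> apply_moves(deltas=[1,0,0.001,0,0,-0.3,0,0,0,0,-1,0,0,0,0,-1,0,0,0,0,-1,0,0,0,0])

```text
clock: 2.75
ee_pos: [0.4347, 0.2429, 0.1097]
tcp_rot: [0.805, 0.593, 0.0, 0.0]
ft_force: [0.1, -0.5, 6.4]
finger_gap: 0.355
```

>>> apply_moves(deltas=[-1,0,0,0,0,-1,0,0,0,0,-1,0,0,0,0,-1,0,0,-0.01,0,-1,0,0,-0.01,0])

```text
clock: 3.38
ee_pos: [0.4343, 0.2429, 0.1299]
tcp_rot: [0.805, 0.593, -0.0, -0.0]
ft_force: [0.1, -0.1, -1.9]
finger_gap: 0.353
```

Run:
```python
from h import *
go([.434,.242,.109])
s,_=r.capture('scene')
crop('',s,(230,160,330,290),4,'pics/s3.png')
```

```text
clock 3.375 pos [0.4343 0.2429 0.1299] yaw 72.71 F [ 0.1 -0.1 -1.9] gap 0.353
tool delta [-0.0009  0.      0.0209]
```

View pics/s3.png

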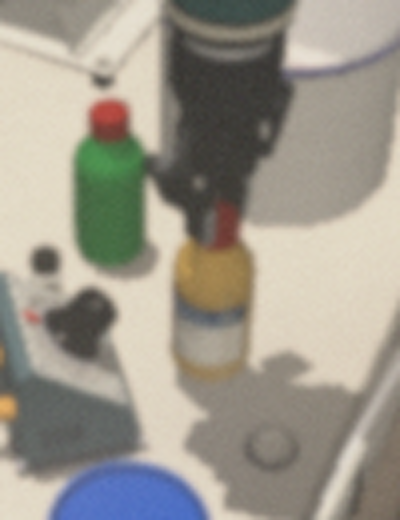

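>>> apply_moves(deltas=[-1,0,0,-0.015,0,-1,0,0,-0.02,0,-1,0,0,-0.02,0,-1,0.009,-0.0032,-0.005,0,-1,0.018,-0.007,0,0])

```text
clock: 4.05
ee_pos: [0.4327, 0.2725, 0.1891]
tcp_rot: [0.806, 0.592, 0.0, -0.0]
ft_force: [0.0, -0.2, -2.2]
finger_gap: 0.351
```

>>> apply_moves(deltas=[-1,0.025,-0.0095,0,0,-1,0.025,-0.0095,0,0,-1,0.025,-0.0095,0,0,-1,0.025,-0.0095,0,0,-1,0.018,-0.007,0,0])

```text
clock: 4.68
ee_pos: [0.4238, 0.3997, 0.1881]
tcp_rot: [0.805, 0.593, -0.001, -0.0]
ft_force: [0.2, -0.2, -1.8]
finger_gap: 0.353
```

>>> apply_moves(deltas=[-1,0.008,-0.003,0,0,-1,0,0,0,0,-1,0,0,0.015,0,-1,0,0,0.015,0,-1,0,0,0,0])

```text
clock: 5.3
ee_pos: [0.4239, 0.4052, 0.1585]
tcp_rot: [0.806, 0.592, -0.001, 0.0]
ft_force: [0.6, -0.6, -2.1]
finger_gap: 0.351
```

Run:
```python
from h import *
go([.424,.406,.114])
s,_=r.capture('scene');t,_=r.capture('top')
crop('',s,(210,180,330,320),4,'pics/s4.png');crop('',t,(150,190,240,260),6,'pics/t4.png')
```

```text
clock 5.3 pos [0.4239 0.4052 0.1585] yaw 72.66 F [ 0.6 -0.6 -2.1] gap 0.351
tool delta [ 0.0008 -0.0001  0.0445]
```

View pics/s4.png

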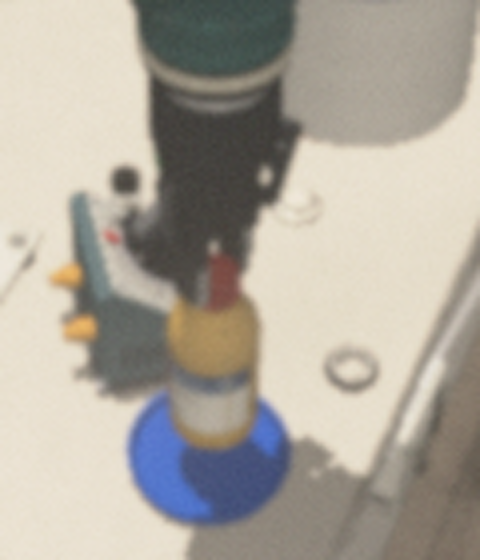

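View pics/t4.png

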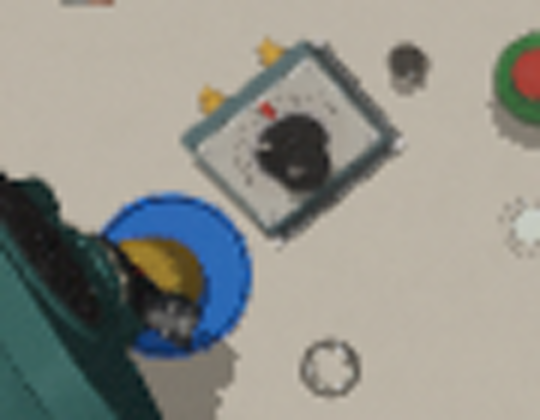

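>>> apply_moves(deltas=[-1,0,0,0.012,0,-1,0,0,0.012,0,-1,0,0,0.01,0,-1,0,0,0.006,0,-1,0,0,0.003,0])

```text
clock: 6.02
ee_pos: [0.4241, 0.4062, 0.1158]
tcp_rot: [0.805, 0.593, -0.0, 0.0]
ft_force: [0.6, 0.3, -2.4]
finger_gap: 0.349
```

>>> apply_moves(deltas=[-1,0,0,0.002,0,-1,0,0,0.001,0,-1,0,0,0,0,-1,0,0,0,0,-1,0,0,0,0])

```text
clock: 6.65
ee_pos: [0.4245, 0.4064, 0.1138]
tcp_rot: [0.805, 0.593, 0.001, 0.0]
ft_force: [-1.9, -1.0, 5.9]
finger_gap: 0.352
```

Contact with tray floor (Fz +6 N). Open gently, then rise.

>>> apply_moves(deltas=[0,0,0,0,0,0.3,0,0,0,0,1,0,0,0,0,1,0,0,0,0,1,0,0,0,0])

```text
clock: 7.28
ee_pos: [0.4242, 0.4063, 0.1131]
tcp_rot: [0.805, 0.593, -0.0, -0.0]
ft_force: [0.7, -1.3, -0.1]
finger_gap: 0.996
```

>>> apply_moves(deltas=[1,0,0,0,0,1,0,0,-0.02,0,1,0,0,-0.03,0,1,0,0,-0.03,0,1,0,0,-0.02,0])

```text
clock: 7.9
ee_pos: [0.4244, 0.4064, 0.2146]
tcp_rot: [0.805, 0.593, 0.001, -0.0]
ft_force: [-0.4, -0.2, -0.4]
finger_gap: 1.001
```

Run:
```python
from h import *
g=DC+ZD*.033
print('g',g); go([g[0],g[1],.2],np.degrees(np.arctan2(YD[1],YD[0])))
s,_=r.capture('scene');t,_=r.capture('top')
crop('',s,(210,180,330,320),4,'pics/s5.png');crop('',t,(150,190,240,260),6,'pics/t5.png')
```

```text
g [0.50034626 0.30125209 0.09997947]
clock 7.9 pos [0.4244 0.4064 0.2146] yaw 72.71 F [-0.4 -0.2 -0.4] gap 1.001
tool delta [-0.0779  0.1037  0.0146]
spin -1.0069
```

View pics/s5.png

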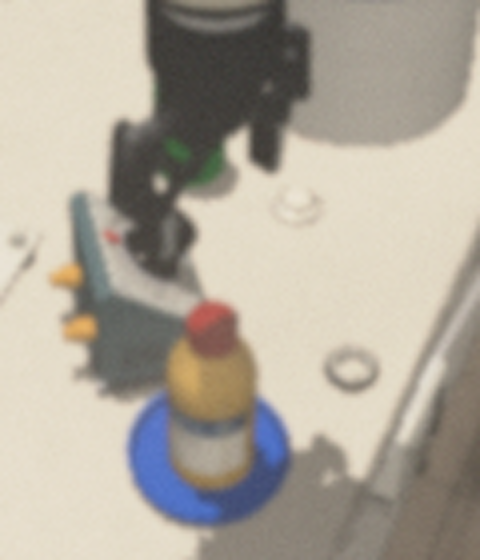

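View pics/t5.png

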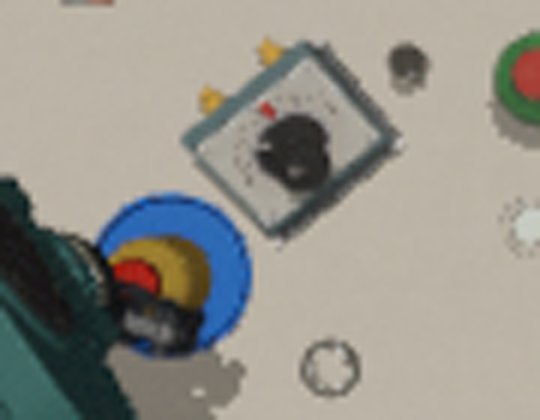

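>>> apply_moves(deltas=[1,0,0,0,-0.13,1,0,0,0,-0.13,1,0,0,0,-0.13,1,0,0,0,-0.13,1,0,0,0,-0.13])

```text
clock: 8.62
ee_pos: [0.424, 0.4061, 0.2121]
tcp_rot: [0.572, 0.82, -0.001, -0.0]
ft_force: [0.8, 0.8, 0.6]
finger_gap: 0.998
```

>>> apply_moves(deltas=[1,0,0,0,-0.12,1,0,0,0,-0.12,1,0,0,0,-0.12,1,0,0,0,-0.12,1,0,0,0,-0.12])

```text
clock: 9.25
ee_pos: [0.424, 0.4061, 0.2121]
tcp_rot: [0.304, 0.953, -0.0, -0.0]
ft_force: [-0.8, -0.6, -0.3]
finger_gap: 1.0
```

Run:
```python
from h import *
g=DC+ZD*.032
print('g',g); go([g[0],g[1],.2],144.4)
```

```text
g [0.50083576 0.30166869 0.09921342]
clock 9.25 pos [0.424  0.4061 0.2121] yaw 144.55 F [-0.8 -0.6 -0.3] gap 1.0
tool delta [-0.1232 -0.0405  0.0121]
spin 0.0027
```

>>> apply_moves(deltas=[1,-0.0246,-0.0081,0.0024,0,1,-0.0246,-0.0081,0.0024,0,1,-0.0246,-0.0081,0.0024,0,1,-0.0246,-0.0081,0.0024,0,1,-0.0246,-0.0081,0.0024,0])

```text
clock: 9.88
ee_pos: [0.5007, 0.3008, 0.2001]
tcp_rot: [0.306, 0.952, -0.0, -0.0]
ft_force: [-0.3, -0.4, -0.4]
finger_gap: 1.001
```

>>> apply_moves(deltas=[1,0,0,0.02,0,1,0,0,0.02,0,1,0,0,0.02,0,1,0,0,0.015,0,1,0,0,0,0])

```text
clock: 10.5
ee_pos: [0.4998, 0.3013, 0.125]
tcp_rot: [0.306, 0.952, -0.001, -0.001]
ft_force: [0.4, 0.8, 0.2]
finger_gap: 1.001
```

Run:
```python
from h import *
g=DC+ZD*.032
go([g[0],g[1],.0785],144.4)
s,_=r.capture('scene');t,_=r.capture('top')
crop('',s,(210,180,310,320),4,'pics/s6.png');crop('',t,(150,190,240,260),6,'pics/t6.png')
print(proj('scene',r.state()['ee_pos']))
```

```text
clock 10.5 pos [0.4998 0.3013 0.125 ] yaw 144.33 F [0.4 0.8 0.2] gap 1.001
tool delta [-0.0007  0.0009  0.0465]
spin -0.0012
[[253.36335754 229.57876822]]
```

View pics/s6.png

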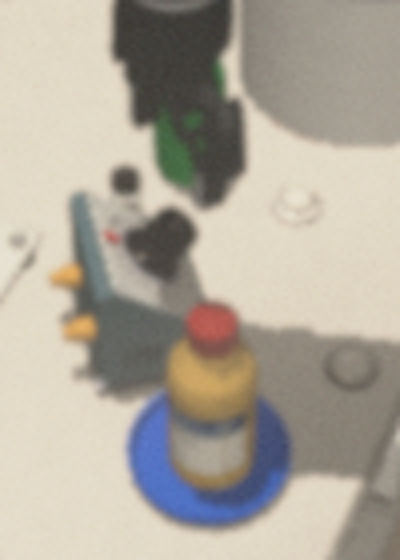

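View pics/t6.png

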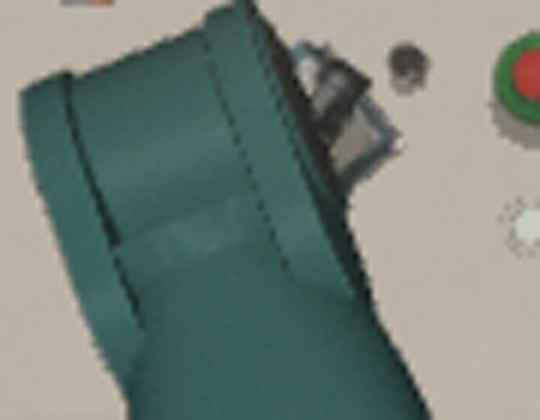

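>>> apply_moves(deltas=[1,-0.0007,0.001,0.016,0,1,0,0,0.016,0,1,0,0,0.0145,0,1,0,0,0,0,1,0,0,0,0])

```text
clock: 11.22
ee_pos: [0.502, 0.3022, 0.0803]
tcp_rot: [0.306, 0.952, 0.0, 0.0]
ft_force: [-0.4, 0.5, 0.6]
finger_gap: 0.998
```

Run:
```python
from h import *
g=DC+ZD*.032
go([g[0],g[1],.0785],144.4)
s,_=r.capture('scene')
crop('',s,(210,180,310,320),4,'pics/s7.png')
```

```text
clock 11.225 pos [0.502  0.3022 0.0803] yaw 144.33 F [-0.4  0.5  0.6] gap 0.998
tool delta [ 0.0006 -0.0011  0.0018]
spin -0.0013
```

View pics/s7.png

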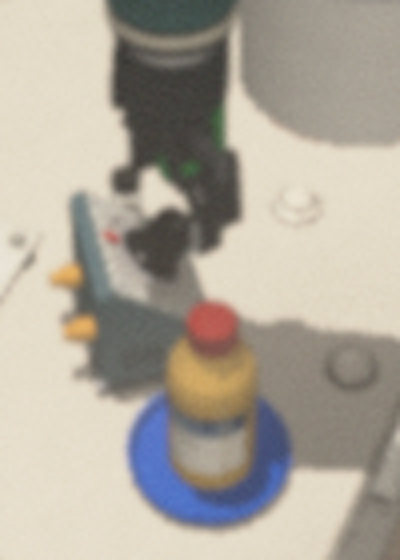

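>>> apply_moves(deltas=[0.3,0,0,0.001,0,0,0,0,0,0,-0.5,0,0,0,0,-1,0,0,0,0,-1,0,0,0,0])

```text
clock: 11.9
ee_pos: [0.5009, 0.3026, 0.0793]
tcp_rot: [0.306, 0.952, 0.001, -0.001]
ft_force: [-6.5, 2.2, 11.3]
finger_gap: 0.293
```

Run:
```python
from h import *
g=DC+ZD*.032
go([g[0],g[1],.0785],144.4); print(r.state()['torque'])
s,_=r.capture('scene')
crop('',s,(210,180,310,280),6,'pics/s8.png')
```

```text
clock 11.9 pos [0.5009 0.3026 0.0793] yaw 144.37 F [-6.5  2.2 11.3] gap 0.293
tool delta [-0.0005 -0.0008  0.0008]
spin -0.0006
[0.62570646 1.72469128 0.15996168]
```

View pics/s8.png

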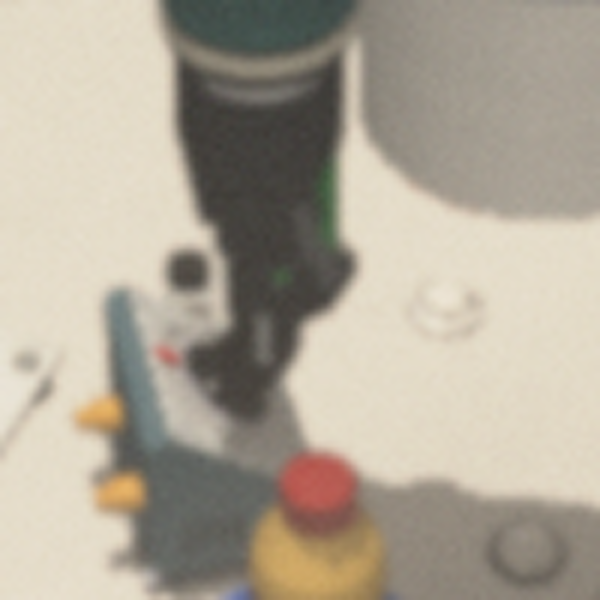

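>>> apply_moves(deltas=[-1,0,0,0,0,-1,0,0,0,0,-1,0,0,0,0,-1,0,0,0,0,-1,0,0,0,0])

```text
clock: 12.58
ee_pos: [0.5009, 0.3026, 0.0793]
tcp_rot: [0.306, 0.952, 0.001, -0.001]
ft_force: [-7.8, 2.1, 11.8]
finger_gap: 0.297
```

Run:
```python
from h import *
print(r.state()['torque'],cal('scene')[1].T@-cal('scene')[2])
s,_=r.capture('scene')
crop('',s,(230,210,290,270),10,'pics/s9.png')
```

```text
[0.55854978 1.6398872  0.11076589] [0.16875671 0.97327232 0.90291879]
```

View pics/s9.png

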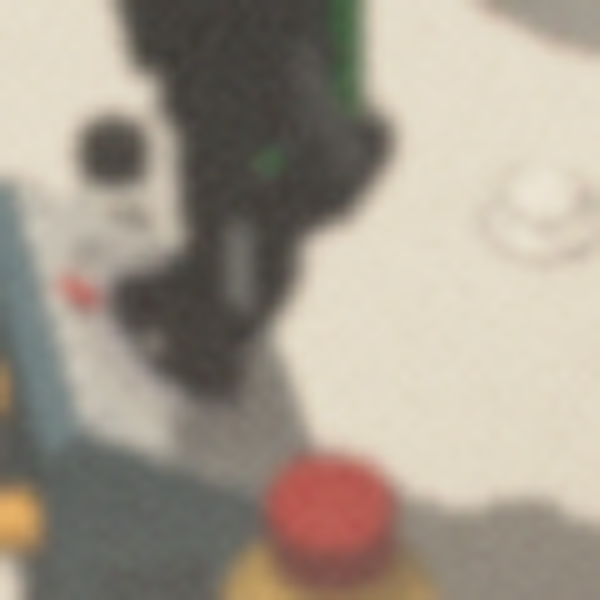

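>>> apply_moves(deltas=[-1,0,0,0,0.05,-1,0,0,0,0.05,-1,0,0,0,0.05,-1,0,0,0,0.05,-1,0,0,0,0])

```text
clock: 13.25
ee_pos: [0.5016, 0.3027, 0.0826]
tcp_rot: [0.4, 0.917, 0.002, 0.001]
ft_force: [-9.8, 9.8, 61.3]
finger_gap: 0.192
```

Run:
```python
from h import *
g=DC+ZD*.032
go(g)
print(r.state()['torque'])
s,_=r.capture('scene')
crop('',s,(230,210,290,270),10,'pics/s10.png')
```

```text
clock 13.25 pos [0.5016 0.3027 0.0826] yaw 132.86 F [-9.8  9.8 61.3] gap 0.192
tool delta [-0.0003 -0.0012 -0.0166]
[2.55838485 1.26271422 0.03399931]
```

View pics/s10.png

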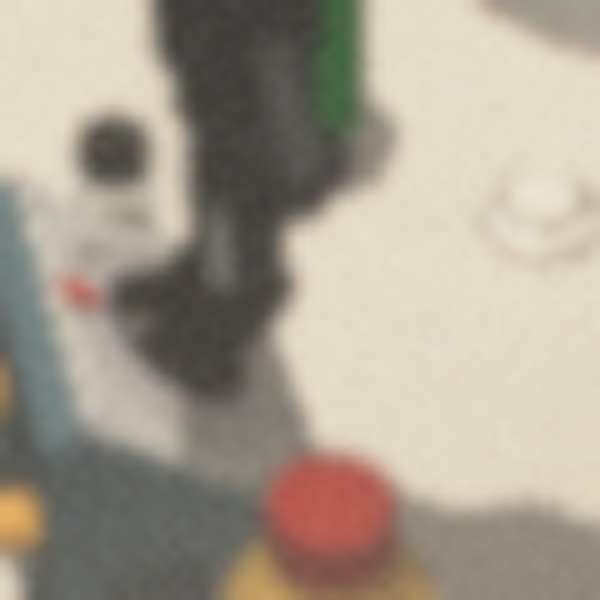

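>>> apply_moves(deltas=[1,0,0,-0.003,0,1,0,0,0,0,1,0,0,0,0,1,0,0,0,0,1,0,0,0,0])

```text
clock: 13.92
ee_pos: [0.5016, 0.302, 0.0814]
tcp_rot: [0.4, 0.917, -0.0, -0.0]
ft_force: [-0.3, 1.5, 0.2]
finger_gap: 0.994
```

>>> apply_moves(deltas=[1,0,0,-0.03,0,1,0,0,-0.04,0,1,0,-0.04,-0.01,0,1,0,-0.05,0,0,1,0,-0.05,0,0])

```text
clock: 14.55
ee_pos: [0.398, 0.2059, 0.1615]
tcp_rot: [0.4, 0.917, 0.0, 0.0]
ft_force: [0.9, -0.5, -0.6]
finger_gap: 1.004
```

Run:
```python
from h import *
go(DC)
s,_=r.capture('scene');t,_=r.capture('top')
np.savez('a1.npz',s=s,t=t)
crop('',s,(210,160,330,280),5,'pics/s11.png');crop('',t,(150,190,240,260),8,'pics/t11.png')
```

```text
clock 14.55 pos [0.398  0.2059 0.1615] yaw 132.88 F [ 0.9 -0.5 -0.6] gap 1.004
tool delta [-0.0007  0.1611  0.0869]
```

View pics/s11.png

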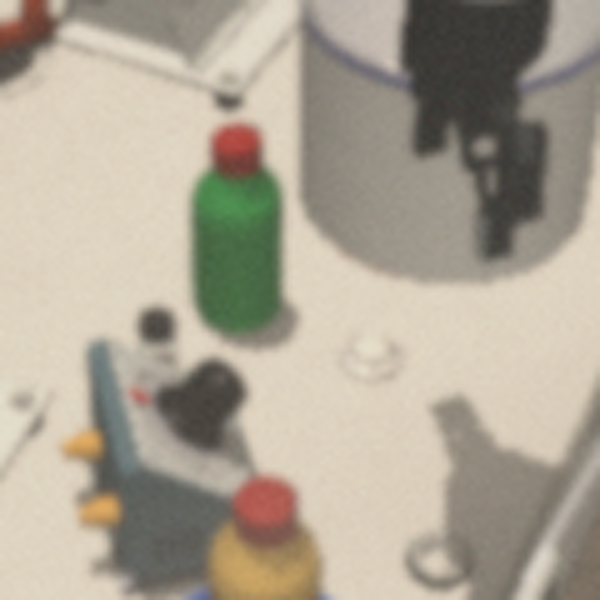

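View pics/t11.png

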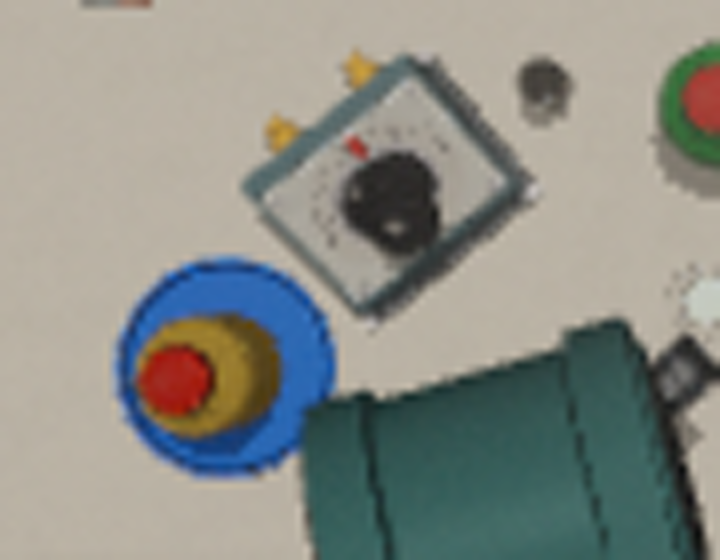

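Run:
```python
from h import *
for n,f,box in(('top','top0.npz',(190,206,210,226)),('scene','scene0.npz',(238,230,264,254))):
    a=np.load(f); P=pts(n,a['d']); g=cv2.cvtColor(a['p'],cv2.COLOR_RGB2GRAY); x0,y0,x1,y1=box
    m=np.zeros(g.shape,bool); m[y0:y1,x0:x1]=g[y0:y1,x0:x1]<90
    L=(P[m]-DC)@np.c_[XD,YD,ZD]
    L=L[(L[:,2]>.0)&(L[:,2]<.06)]
    e=L[L[:,2]>.033]; print(n,len(L),'h hist',np.histogram(L[:,2],bins=np.arange(0,.06,.004))[0],'end n',len(e),'mean',e.mean(0).round(4),'range',e.min(0).round(4),e.max(0).round(4))
    c=L[(L[:,2]>.014)&(L[:,2]<.03)]; print(' mid',len(c),c.min(0).round(4),c.max(0).round(4))
    # tray and face heights checks
    print('face resid', )
```

```text
top 123 h hist [13 11 20 12  2  4  5  6  9 26 14  1  0  0] end n 48 mean [0.0027 0.0005 0.039 ] range [-0.0132 -0.0141  0.0337] [0.0188 0.0168 0.0476]
 mid 20 [ 0.0003 -0.0156  0.014 ] [0.025  0.0182 0.0299]
face resid
scene 145 h hist [ 2 27 15 11 16 12 15 12 12 23  0  0  0  0] end n 33 mean [0.0072 0.0099 0.0372] range [-0.0061 -0.0025  0.0333] [0.018  0.0198 0.0399]
 mid 52 [-0.0064 -0.0026  0.0143] [0.0172 0.0215 0.0298]
face resid
```

>>> apply_moves(deltas=[-0.2,0,0,0,0,-0.2,0,0,0,0,-0.2,0,0,0,0,-0.2,0,0,0,0,-0.2,0,0,0,0])

```text
clock: 15.28
ee_pos: [0.3991, 0.2069, 0.1615]
tcp_rot: [0.4, 0.917, -0.0, -0.0]
ft_force: [0.1, -0.6, 0.2]
finger_gap: 0.396
```

```bash
cat > grip.py <<'E'
from h import *
import sys
s,d=r.capture('scene'); P=pts('scene',d); st=r.state(); tcp=st['ee_pos']; M=R.from_quat(st['tcp_rot']).as_matrix()
L=(P-tcp)@M
m=(abs(L[...,0])<.075)&(abs(L[...,1])<.03)&(L[...,2]>-.09)&(L[...,2]<.02)&(d>0)&(P[...,2]>.03)
q=L[m]; print('gap',st['finger_gap'],len(q))
for z in np.arange(.016,-.09,-.006):
    k=q[(q[:,2]<=z)&(q[:,2]>z-.006)]
    if len(k): print('toolz %.3f'%(z-.003),len(k),'x',np.sort(k[:,0]).round(3)[[0,len(k)//4,len(k)//2,3*len(k)//4,-1]],'y',k[:,1].min().round(3),k[:,1].max().round(3))
u=proj('scene',tcp)[0]; print('tcp px',u); x,y=int(u[0]),int(u[1])
c=s[y-45:y+25,x-35:x+35,::-1]; im=cv2.resize(c,None,fx=8,fy=8,interpolation=cv2.INTER_CUBIC)
for o in((0,0,0),(.0425,0,0),(-.0425,0,0),(0,0,-.019)):
    v=proj('scene',tcp+M@np.array(o))[0]; cv2.circle(im,tuple(((v-[x-35,y-45]+.5)*8).astype(int)),3,(0,0,255),-1)
cv2.imwrite(sys.argv[1],im)
E
python3 grip.py pics/g1.png
```

```text
gap 0.39671043063151973 220
toolz -0.023 1 x [0.024 0.024 0.024 0.024 0.024] y -0.004 -0.004
toolz -0.029 14 x [-0.022 -0.017 -0.015  0.023  0.025] y -0.006 0.01
toolz -0.035 21 x [-0.018 -0.017  0.019  0.028  0.032] y -0.006 0.012
toolz -0.041 22 x [-0.019 -0.017  0.023  0.03   0.034] y -0.011 0.011
toolz -0.047 22 x [-0.021 -0.016  0.024  0.031  0.032] y -0.004 0.011
toolz -0.053 23 x [-0.019 -0.015  0.024  0.032  0.034] y -0.007 0.011
toolz -0.059 14 x [-0.022 -0.015 -0.014  0.024  0.031] y 0.004 0.011
toolz -0.065 9 x [-0.023 -0.019 -0.018 -0.017  0.028] y 0.003 0.011
toolz -0.071 19 x [-0.037 -0.02   0.023  0.031  0.049] y -0.012 0.014
toolz -0.077 31 x [-0.047 -0.021  0.027  0.049  0.052] y -0.008 0.013
toolz -0.083 28 x [-0.047  0.02   0.044  0.049  0.054] y -0.009 0.013
toolz -0.089 16 x [-0.048 -0.015  0.015  0.048  0.056] y -0.011 0.015
tcp px [299.77966164 210.38021158]
```

View pics/g1.png

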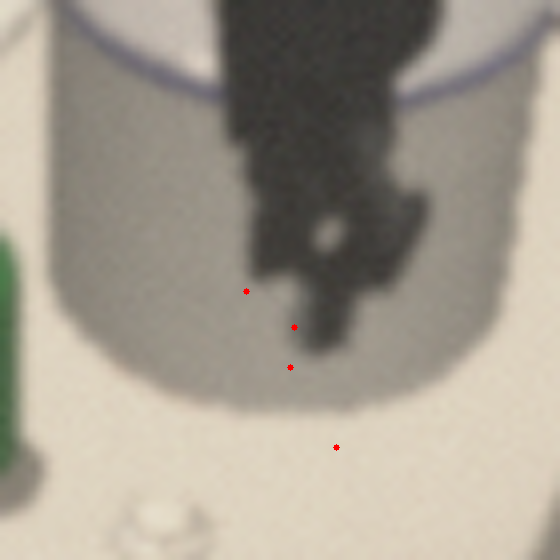

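```bash
sed -i 's/^DC=.*/DC=np.array([.5165,.3150,.0747])+.0015*XD/' h.py
python3 - <<'E'
from h import *
a=np.load('a1.npz')
g=DC+ZD*.032; print(g); go([g[0],g[1],.14],144.4)
for n,im,box in(('t',a['t'],(186,202,212,228)),('s',a['s'],(232,226,264,258))):
    crop('',im,box,20,f'pics/a1{n}.png')
E
```

```text
[0.50171082 0.30241342 0.1001776 ]
clock 15.325 pos [0.3991 0.2069 0.1616] yaw 132.88 F [-0.5 -0.3  0.4] gap 0.397
tool delta [0.0002 0.1402 0.0216]
spin -0.2011
```

```bash
sleep 1
```

```text
(no output)
```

View pics/a1t.png

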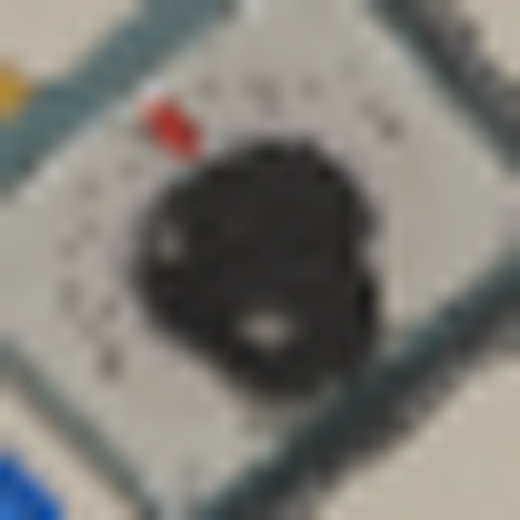

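>>> apply_moves(deltas=[1,0,0.028,0,0,1,0,0.028,0,0,1,0,0.028,0,0,1,0,0.028,0,0,1,0,0.028,0,0])

```text
clock: 15.95
ee_pos: [0.5023, 0.3027, 0.1616]
tcp_rot: [0.4, 0.917, -0.0, -0.0]
ft_force: [0.0, -0.2, 0.9]
finger_gap: 0.999
```

>>> apply_moves(deltas=[1,0,0,0.02,-0.1,1,0,0,0.02,-0.1,1,0,0,0.02,0,1,0,0,0.015,0,1,0,0,0,0])

```text
clock: 16.58
ee_pos: [0.5012, 0.3018, 0.0859]
tcp_rot: [0.306, 0.952, -0.001, -0.001]
ft_force: [0.6, 0.1, -0.3]
finger_gap: 1.001
```

```bash
python3 - <<'E'
from h import *
g=DC+ZD*.032; go([g[0],g[1],.061],144.4)
E
python3 grip.py pics/g2.png
```

```text
clock 16.575 pos [0.5012 0.3018 0.0859] yaw 144.32 F [ 0.6  0.1 -0.3] gap 1.001
tool delta [-0.0001  0.0008  0.0249]
spin -0.0014
gap 0.9979443486666945 429
toolz 0.013 30 x [-0.048 -0.034  0.019  0.028  0.046] y 0.008 0.029
toolz 0.007 24 x [-0.049 -0.04   0.016  0.02   0.022] y 0.006 0.029
toolz 0.001 45 x [-0.055 -0.035  0.006  0.015  0.02 ] y 0.001 0.03
toolz -0.005 37 x [-0.052 -0.004  0.008  0.016  0.02 ] y -0.002 0.03
toolz -0.011 34 x [-0.014  0.001  0.008  0.014  0.02 ] y -0.015 0.026
toolz -0.017 44 x [-0.015 -0.003  0.006  0.015  0.022] y -0.01 0.022
toolz -0.023 27 x [-0.008 -0.001  0.005  0.011  0.018] y -0.002 0.015
toolz -0.029 5 x [-0.002  0.003  0.004  0.008  0.01 ] y 0.005 0.012
toolz -0.035 1 x [-0.043 -0.043 -0.043 -0.043 -0.043] y 0.0 0.0
toolz -0.041 16 x [-0.044 -0.042 -0.041  0.049  0.052] y -0.01 0.01
toolz -0.047 20 x [-0.048 -0.042 -0.04   0.054  0.056] y -0.01 0.011
toolz -0.053 19 x [-0.048 -0.041  0.047  0.056  0.058] y -0.011 0.011
toolz -0.059 21 x [-0.046 -0.041  0.048  0.057  0.059] y -0.009 0.011
toolz -0.065 25 x [-0.048 -0.04   0.048  0.052  0.059] y -0.006 0.011
toolz -0.071 14 x [-0.048 -0.043 -0.041 -0.04   0.057] y -0.004 0.01
toolz -0.077 10 x [-0.046 -0.044 -0.043 -0.041  0.054] y -0.002 0.011
toolz -0.083 14 x [-0.059 -0.044  0.052  0.054  0.074] y -0.002 0.013
toolz -0.089 25 x [-0.064  0.038  0.057  0.073  0.075] y -0.01 0.014
tcp px [253.10523363 239.10705389]
```

View pics/g2.png

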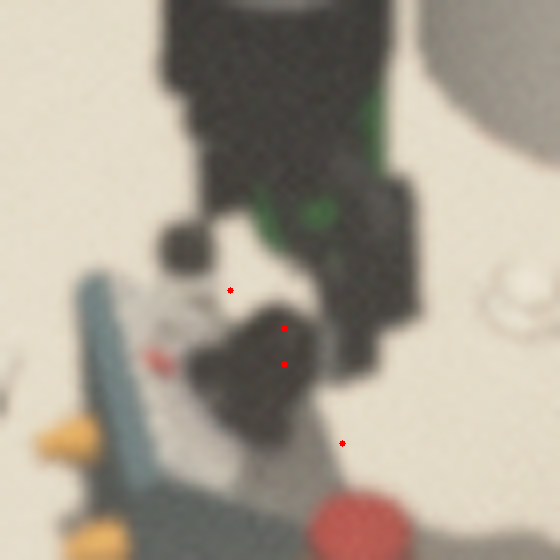

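>>> apply_moves(deltas=[1,0,0.0008,0.01,0,1,0,0,0.01,0,1,0,0,0.005,0,1,0,0,0,0,1,0,0,0,0])

```text
clock: 17.25
ee_pos: [0.5023, 0.3027, 0.0619]
tcp_rot: [0.306, 0.952, 0.0, 0.0]
ft_force: [-0.4, -1.0, -0.8]
finger_gap: 0.998
```

>>> apply_moves(deltas=[0.3,0,0,0,0,0,0,0,0,0,-0.3,0,0,0,0,-1,0,0,0,0,-1,0,0,0,0])

```text
clock: 17.88
ee_pos: [0.5018, 0.3029, 0.0622]
tcp_rot: [0.306, 0.952, 0.0, -0.0]
ft_force: [-4.8, 0.3, 8.0]
finger_gap: 0.38
```

```bash
python3 - <<'E'
from h import *
g=DC+ZD*.032; go([g[0],g[1],.061],144.4)
E
python3 grip.py pics/g3.png | tail -1
```

```text
clock 17.875 pos [0.5018 0.3029 0.0622] yaw 144.34 F [-4.8  0.3  8. ] gap 0.38
tool delta [-0.0002 -0.0005  0.0012]
spin -0.0011
tcp px [252.98105145 244.97348368]
```

View pics/g3.png

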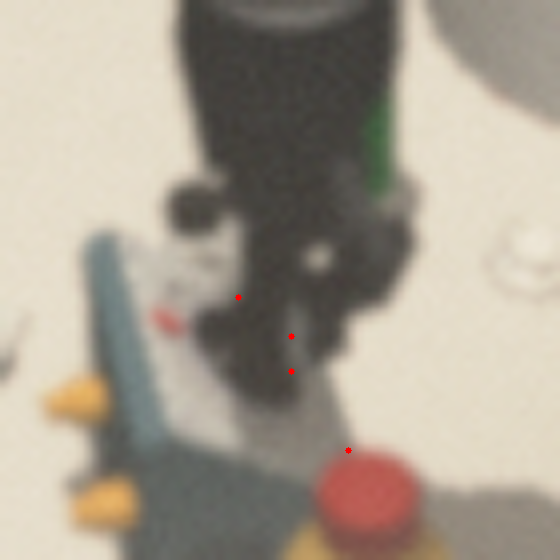

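>>> apply_moves(deltas=[0.3,0,0,0,0,0.3,0,0,0,0,0.3,0,0,0.005,0,0.3,0,0,0,0,-1,0,0,0,0])

```text
clock: 18.55
ee_pos: [0.5021, 0.3026, 0.0566]
tcp_rot: [0.306, 0.952, -0.0, -0.0]
ft_force: [-0.7, 0.5, -0.4]
finger_gap: 0.452
```

>>> apply_moves(deltas=[-1,0,0,0,0,-1,0,0,0,0,-1,0,0,0,0,-1,0,0,0,0,-1,0,0,0,0])

```text
clock: 19.18
ee_pos: [0.502, 0.3028, 0.0571]
tcp_rot: [0.306, 0.952, 0.0, -0.0]
ft_force: [-2.9, 0.3, 5.6]
finger_gap: 0.388
```

>>> apply_moves(deltas=[-1,0,0,0,0.04,-1,0,0,0,0.04,-1,0,0,0,0.04,-1,0,0,0,0.04,-1,0,0,0,0])

```text
clock: 19.8
ee_pos: [0.501, 0.3029, 0.0572]
tcp_rot: [0.381, 0.924, 0.0, -0.001]
ft_force: [-9.3, -0.2, 11.7]
finger_gap: 0.374
```

Run:
```python
from h import *
go(DC); print(r.state()['torque'])
s,_=r.capture('scene'); crop('',s,(230,215,275,260),12,'pics/s12.png')
```

```text
clock 19.8 pos [0.501  0.3029 0.0572] yaw 135.16 F [-9.3 -0.2 11.7] gap 0.374
tool delta [-0.0025  0.0206 -0.0185]
[0.13146383 1.78548145 0.11155659]
```

View pics/s12.png

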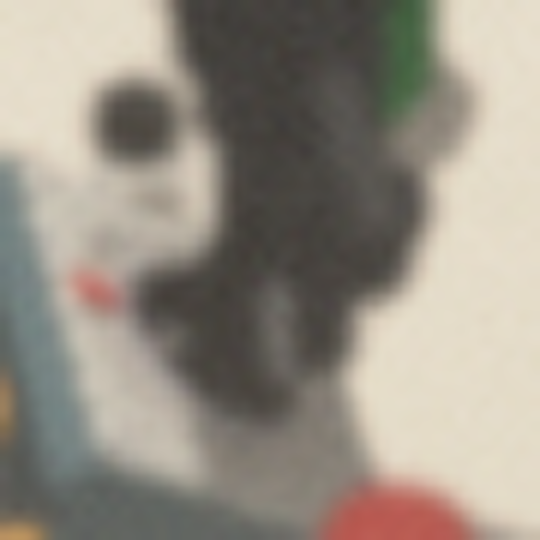

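>>> apply_moves(deltas=[-1,0,0,0,0.05,-1,0,0,0,0.05,-1,0,0,0,0.05,-1,0,0,0,0.05,-1,0,0,0,0])

```text
clock: 20.48
ee_pos: [0.5005, 0.3043, 0.057]
tcp_rot: [0.471, 0.882, 0.001, -0.002]
ft_force: [-10.4, 8.5, 7.2]
finger_gap: 0.378
```

Run:
```python
from h import *
go(DC); print(r.state()['torque'])
s,_=r.capture('scene'); crop('',s,(230,215,275,260),12,'pics/s13.png')
```

```text
clock 20.475 pos [0.5005 0.3043 0.057 ] yaw 123.78 F [-10.4   8.5   7.2] gap 0.378
tool delta [ 0.0002  0.0204 -0.0187]
[2.4267776  2.51985627 0.75677173]
```

View pics/s13.png

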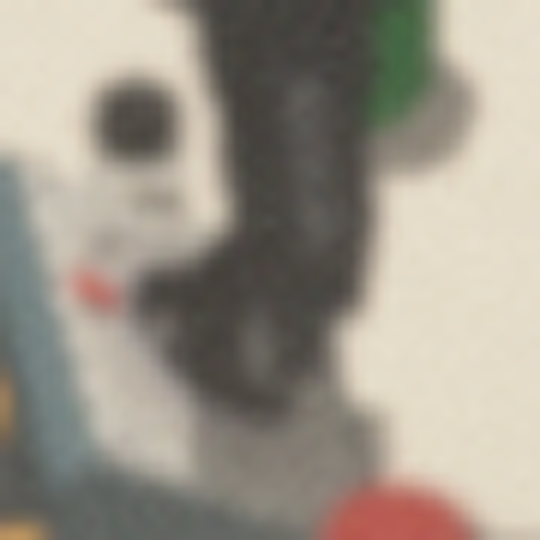

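>>> apply_moves(deltas=[-1,0,0,0,0.05,-1,0,0,0,0.05,-1,0,0,0,0.05,-1,0,0,0,0,-1,0,0,0,0])

```text
clock: 21.15
ee_pos: [0.4993, 0.3052, 0.0575]
tcp_rot: [0.535, 0.845, 0.001, -0.003]
ft_force: [-18.5, 12.2, 18.1]
finger_gap: 0.374
```

>>> apply_moves(deltas=[0,0,0,0,0,0.5,0,0,0,0,1,0,0,0,0,1,0,0,0,0,1,0,0,0,0])

```text
clock: 21.78
ee_pos: [0.5022, 0.3026, 0.0566]
tcp_rot: [0.537, 0.844, -0.0, -0.0]
ft_force: [-0.1, 0.2, -0.6]
finger_gap: 0.999
```

>>> apply_moves(deltas=[1,0,0,-0.02,-0.1,1,0,0,-0.04,-0.1,1,0,-0.04,-0.02,0,1,0,-0.05,0,0,1,0,-0.05,0,0])

```text
clock: 22.4
ee_pos: [0.3886, 0.2185, 0.1368]
tcp_rot: [0.45, 0.893, 0.0, 0.0]
ft_force: [-0.5, -0.2, 0.5]
finger_gap: 0.997
```

```bash
cat > look.py <<'E'
from h import *
import sys
k=sys.argv[1]; go(DC+ZD*.032)
s,sd=r.capture('scene');t,td=r.capture('top')
np.savez(f'{k}.npz',s=s,t=t,sd=sd,td=td)
for n,im,box in(('t',t,(186,202,212,228)),('s',s,(232,226,264,258))): crop('',im,box,20,f'pics/{k}{n}.png')
crop('',s,(200,170,340,310),4,f'pics/{k}w.png')
E
python3 look.py a2
```

```text
clock 22.4 pos [0.3886 0.2185 0.1368] yaw 126.57 F [-0.5 -0.2  0.5] gap 0.997
tool delta [0.     0.1408 0.0367]
```

View pics/a2t.png

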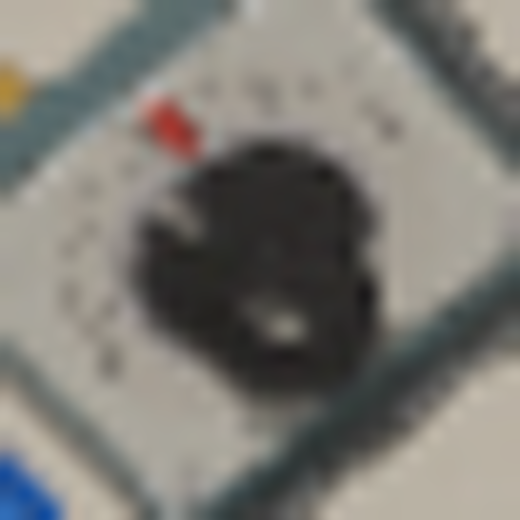

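View pics/a2s.png

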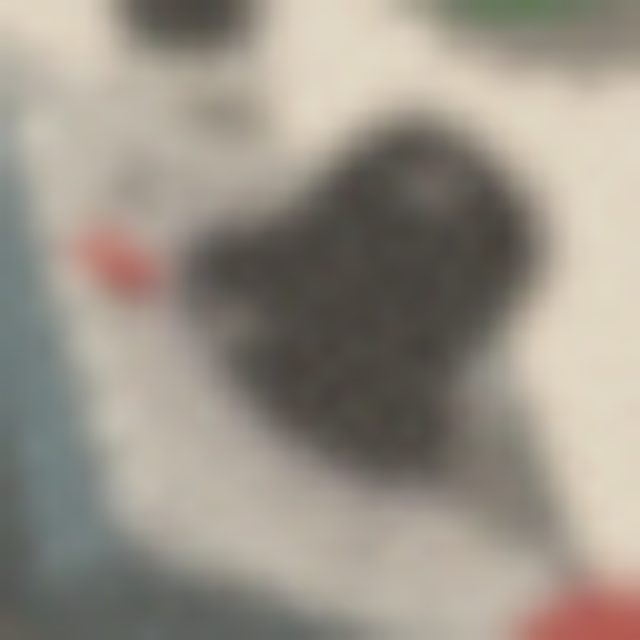

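Run:
```python
from h import *
T=lambda x,y:(x/20+186-.5,y/20+202-.5); S=lambda x,y:(x/20+232-.5,y/20+226-.5); S0=lambda x,y:(x/20+234-.5,y/20+226-.5)
f=lambda a:(round(a[0],3),round(a[1],4))
print('mark',f(ang('top',T(175,130),.002)),f(ang('scene',S(120,265),.002)))
print('ptr0',f(ang('top',T(165,245),.006)),f(ang('scene',S0(205,372),.006)))
print('ptr1',f(ang('top',T(170,240),.006)))
print('ptr2',f(ang('top',T(178,212),.006)),f(ang('scene',S(230,312),.006)))
print('end0',f(ang('top',T(265,328),.04)),'end2',f(ang('top',T(281,322),.04)))
for th in(0,.1,.2,-.2,-.4): 
    P=DC+.006*ZD+.022*(np.cos(th)*XD-np.sin(th)*YD); print(th,(proj('top',P)[0]-[185.5,201.5])*20,(proj('scene',P)[0]-[231.5,225.5])*20)
```

```text
mark (np.float64(0.126), np.float64(0.0319)) (np.float64(0.063), np.float64(0.0339))
ptr0 (np.float64(-0.716), np.float64(0.0192)) (np.float64(-0.714), np.float64(0.0256))
ptr1 (np.float64(-0.653), np.float64(0.0185))
ptr2 (np.float64(-0.323), np.float64(0.0197)) (np.float64(-0.243), np.float64(0.019))
end0 (np.float64(-0.673), np.float64(0.0093)) end2 (np.float64(-0.425), np.float64(0.0065))
0 [192.82868503 181.87004571] [203.69196744 281.88763911]
0.1 [201.72025259 175.18166176] [200.79346151 271.14129016]
0.2 [211.1449642  169.23367989] [199.09850102 260.98125287]
-0.2 [177.003373   197.18809917] [212.98919392 304.69990581]
-0.4 [164.31526127 214.56221026] [226.64217897 328.48594316]
```

>>> apply_moves(deltas=[1,0,0.0352,-0.005,0,1,0,0.0352,0,0,1,0,0.0352,0,0,1,0,0.0352,0,0,1,0,0,0,-0.1])

```text
clock: 23.12
ee_pos: [0.5046, 0.3044, 0.1409]
tcp_rot: [0.403, 0.915, 0.0, 0.0]
ft_force: [-1.1, 0.8, 0.3]
finger_gap: 1.002
```

>>> apply_moves(deltas=[1,0,0,0.02,-0.1,1,0,0,0.02,-0.1,1,0,0,0.02,0,1,0,0,0.01,0,1,0,0,0,0])

```text
clock: 23.75
ee_pos: [0.5027, 0.3031, 0.0713]
tcp_rot: [0.311, 0.95, -0.0, -0.0]
ft_force: [-0.4, 0.1, 1.1]
finger_gap: 1.001
```

Run:
```python
from h import *
g=DC+ZD*.032; go([g[0],g[1],.0565],144.4)
```

```text
clock 23.75 pos [0.5027 0.3031 0.0713] yaw 143.74 F [-0.4  0.1  1.1] gap 1.001
tool delta [ 0.0004 -0.0011  0.0148]
spin -0.0114
```

>>> apply_moves(deltas=[1,0,0,0.0075,-0.01,1,0,0,0.007,0,0.3,0,0,0,0,-0.1,0,0,0,0,-1,0,0,0,0])

```text
clock: 24.38
ee_pos: [0.5027, 0.3033, 0.0575]
tcp_rot: [0.306, 0.952, 0.0, -0.0]
ft_force: [-6.2, 1.2, 16.1]
finger_gap: 0.394
```

>>> apply_moves(deltas=[-1,0,0,0,0,-1,0,0,0,0,-1,0,0,0,0.05,-1,0,0,0,0.05,-1,0,0,0,0.05])

```text
clock: 25.0
ee_pos: [0.5017, 0.3036, 0.0579]
tcp_rot: [0.377, 0.926, 0.0, -0.001]
ft_force: [-10.4, 2.9, 13.1]
finger_gap: 0.381
```

>>> apply_moves(deltas=[-1,0,0,0,0.05,-1,0,0,0,0.05,-1,0,0,0,0.05,-1,0,0,0,0.05,-1,0,0,0,0.05])

```text
clock: 25.62
ee_pos: [0.5008, 0.3053, 0.0579]
tcp_rot: [0.489, 0.872, 0.001, -0.003]
ft_force: [-15.4, 12.2, 13.9]
finger_gap: 0.371
```

>>> apply_moves(deltas=[-1,0,0,0,0.05,-1,0,0,0,0,0,0,0,0,0,0.5,0,0,0,0,1,0,0,0,0])

```text
clock: 26.25
ee_pos: [0.503, 0.303, 0.0571]
tcp_rot: [0.511, 0.86, -0.0, 0.0]
ft_force: [0.0, -0.2, -0.3]
finger_gap: 0.9
```

>>> apply_moves(deltas=[1,0,0,0,0,1,0,0,-0.04,-0.1,1,0,0,-0.04,-0.1,1,0,-0.04,0,0,1,0,-0.05,0,0])

```text
clock: 26.88
ee_pos: [0.4337, 0.2449, 0.1373]
tcp_rot: [0.422, 0.906, 0.0, 0.0]
ft_force: [-0.2, -0.4, 0.3]
finger_gap: 0.999
```

>>> apply_moves(deltas=[1,0,-0.04,0,0,1,0,0,0,0,1,0,0,0,0,1,0,0,0,0,1,0,0,0,0])

```text
clock: 27.5
ee_pos: [0.4036, 0.2199, 0.1369]
tcp_rot: [0.422, 0.906, -0.0, -0.0]
ft_force: [0.1, 0.2, -0.2]
finger_gap: 1.0
```

```bash
python3 look.py a3
```

```text
clock 27.5 pos [0.4036 0.2199 0.1369] yaw 130.02 F [ 0.1  0.2 -0.2] gap 1.0
tool delta [1.000e-04 1.282e-01 3.670e-02]
```

View pics/a3t.png

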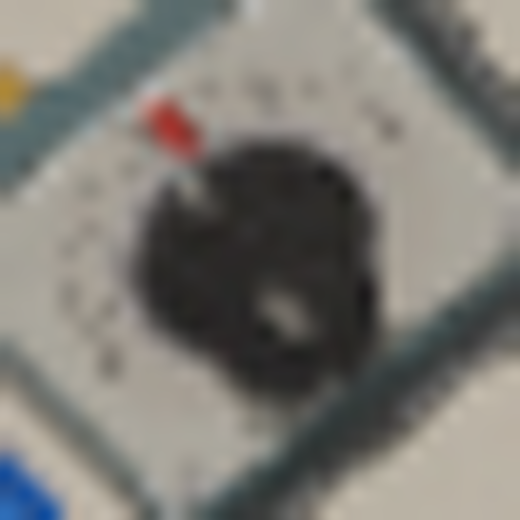

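View pics/a3s.png

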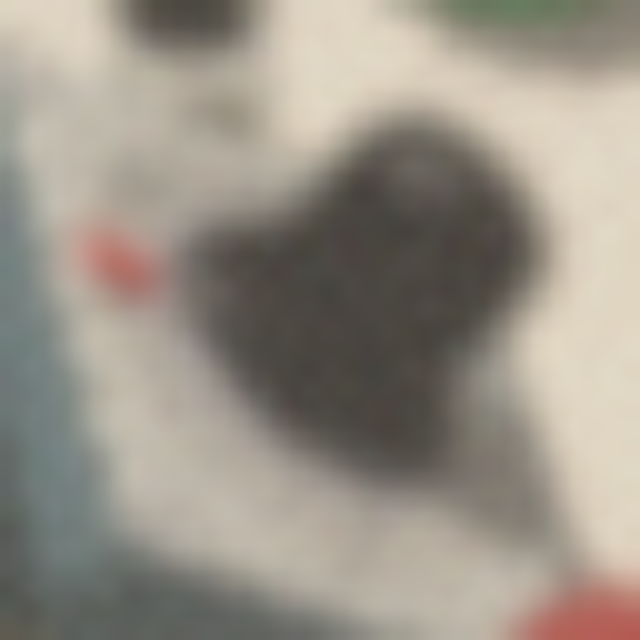

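```bash
cat > meas.py <<'E'
from h import *
import sys
k=sys.argv[1]; h0=float(sys.argv[2]) if len(sys.argv)>2 else 0.
N=5
t=np.mean([r.capture('top')[0].astype(float) for _ in range(N)],0);s=np.mean([r.capture('scene')[0].astype(float) for _ in range(N)],0)
np.savez(f'{k}m.npz',s=s,t=t)
# unwarp skirt plane to face view: 0.25 mm / px, up = XD, left = YD
for n,im in(('top',t),('scene',s)):
    out=[]
    for h,R_ in((.002,.045),(.006+h0,.045),(.04+h0,.03)):
        c=np.arange(-R_,R_,.0003); X,Y=np.meshgrid(c[::-1],c[::-1],indexing='ij') # rows: x down ; cols: y left
        P=DC+h*ZD+X[...,None]*XD+Y[...,None]*YD; q=proj(n,P.reshape(-1,3)).reshape(X.shape+(2,)).astype(np.float32)
        w=cv2.remap(im.astype(np.float32),q[...,0],q[...,1],cv2.INTER_CUBIC); out.append((w,X,Y))
    w,X,Y=out[0]; red=np.clip(w[...,0]-1.25*np.maximum(w[...,1],w[...,2]),0,None); rad=np.hypot(X,Y); red[(rad<.024)|(rad>.042)|(X<0)]=0
    red[red<.4*red.max()]=0; mx,my=(red*X).sum()/red.sum(),(red*Y).sum()/red.sum()
    w,X,Y=out[1]; g=w.min(-1); rad=np.hypot(X,Y); th=np.arctan2(-Y,X)
    best=[]
    for a in np.arange(-1.2,.9,.02):
        m=(abs(th-a)<.06)&(rad>.0185)&(rad<.0235); best.append(g[m].mean())
    best=np.array(best); A=np.arange(-1.2,.9,.02); i=best[10:-10].argmax()+10
    print(n,'mark ang %.3f rad %.4f'%(np.arctan2(-my,mx),np.hypot(mx,my)),'ptr peak %.2f'%A[i]); print(dict(zip(A[::4].round(2),best[::4].round(0))))
    cv2.imwrite(f'pics/{k}_{n}_unw.png',cv2.resize(np.clip(255*(out[1][0]/255)**.6,0,255).astype(np.uint8)[:,:,::-1],(600,600),interpolation=cv2.INTER_CUBIC))
E
python3 meas.py b3
```

```text
top mark ang 0.119 rad 0.0324 ptr peak -0.06
{np.float64(-1.2): np.float32(45.0), np.float64(-1.12): np.float32(45.0), np.float64(-1.04): np.float32(46.0), np.float64(-0.96): np.float32(48.0), np.float64(-0.88): np.float32(50.0), np.float64(-0.8): np.float32(52.0), np.float64(-0.72): np.float32(53.0), np.float64(-0.64): np.float32(51.0), np.float64(-0.56): np.float32(50.0), np.float64(-0.48): np.float32(52.0), np.float64(-0.4): np.float32(52.0), np.float64(-0.32): np.float32(57.0), np.float64(-0.24): np.float32(66.0), np.float64(-0.16): np.float32(88.0), np.float64(-0.08): np.float32(108.0), np.float64(0.0): np.float32(104.0), np.float64(0.08): np.float32(81.0), np.float64(0.16): np.float32(60.0), np.float64(0.24): np.float32(53.0), np.float64(0.32): np.float32(56.0), np.float64(0.4): np.float32(58.0), np.float64(0.48): np.float32(56.0), np.float64(0.56): np.float32(52.0), np.float64(0.64): np.float32(49.0), np.float64(0.72): np.float32(49.0), np.float64(0.8): np.float32(50.0), np.float64(0.88): np.float32(50.0)}
scene mark ang 0.065 rad 0.0339 ptr peak 0.68
{np.float64(-1.2): np.flo
[... 262 characters left out ...]
(72.0), np.float64(-0.56): np.float32(73.0), np.float64(-0.48): np.float32(73.0), np.float64(-0.4): np.float32(75.0), np.float64(-0.32): np.float32(79.0), np.float64(-0.24): np.float32(83.0), np.float64(-0.16): np.float32(88.0), np.float64(-0.08): np.float32(91.0), np.float64(0.0): np.float32(92.0), np.float64(0.08): np.float32(92.0), np.float64(0.16): np.float32(92.0), np.float64(0.24): np.float32(93.0), np.float64(0.32): np.float32(95.0), np.float64(0.4): np.float32(99.0), np.float64(0.48): np.float32(104.0), np.float64(0.56): np.float32(108.0), np.float64(0.64): np.float32(113.0), np.float64(0.72): np.float32(116.0), np.float64(0.8): np.float32(119.0), np.float64(0.88): np.float32(121.0)}
```

```bash
sleep 1
```

```text
(no output)
```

View pics/b3_top_unw.png

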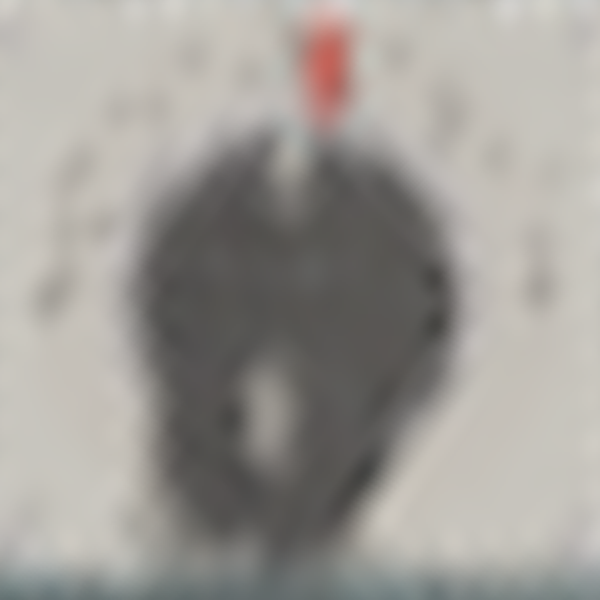

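View pics/b3_scene_unw.png

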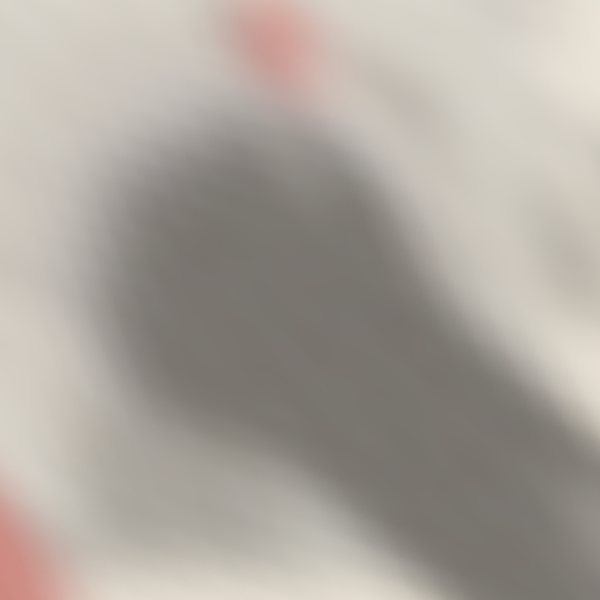

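>>> apply_moves(deltas=[1,0,0.032,0,0,1,0,0.032,0,0,1,0,0.032,0,0,1,0,0.032,0.01,0,1,0,0,0.02,-0.13])

```text
clock: 28.72
ee_pos: [0.5031, 0.3032, 0.1068]
tcp_rot: [0.362, 0.932, 0.001, 0.001]
ft_force: [-0.4, -0.2, -0.9]
finger_gap: 1.004
```

>>> apply_moves(deltas=[1,0,0,0.02,0,1,0,0,0.02,0,1,0,0,0.0,0,1,0,0,0,0,1,0,0,0,0])

```text
clock: 29.35
ee_pos: [0.5017, 0.3021, 0.0681]
tcp_rot: [0.363, 0.932, 0.0, 0.0]
ft_force: [-1.0, 0.2, 0.7]
finger_gap: 1.004
```

Run:
```python
from h import *
g=DC+ZD*.032; go([g[0],g[1],.0565],137.4)
```

```text
clock 29.35 pos [0.5017 0.3021 0.0681] yaw 137.45 F [-1.   0.2  0.7] gap 1.004
tool delta [0.0003 0.0002 0.0116]
spin 0.0009
```

>>> apply_moves(deltas=[1,0,0,0.0115,0,0.4,0,0,0,0,-0.1,0,0,0,0,-1,0,0,0,0,-1,0,0,0,0])

```text
clock: 29.98
ee_pos: [0.501, 0.3022, 0.0562]
tcp_rot: [0.363, 0.932, 0.0, -0.0]
ft_force: [-4.1, 1.2, 6.2]
finger_gap: 0.373
```

>>> apply_moves(deltas=[-1,0,0,0,0,-1,0,0,0,0.05,-1,0,0,0,0.05,-1,0,0,0,0.05,-1,0,0,0,0.05])

```text
clock: 30.6
ee_pos: [0.4994, 0.3034, 0.0562]
tcp_rot: [0.454, 0.891, 0.001, -0.002]
ft_force: [-13.4, 10.3, 12.6]
finger_gap: 0.373
```

>>> apply_moves(deltas=[-1,0,0,0,0.05,-1,0,0,0,0,0,0,0,0,0,0.5,0,0,0,0,1,0,0,0,0])

```text
clock: 31.22
ee_pos: [0.5014, 0.3017, 0.0557]
tcp_rot: [0.476, 0.879, -0.0, 0.0]
ft_force: [0.1, -0.4, 0.2]
finger_gap: 0.901
```

>>> apply_moves(deltas=[1,0,0,0,0,1,0,0,-0.04,-0.12,1,0,0,-0.04,0,1,0,-0.04,0,0,1,0,-0.05,0,0])

```text
clock: 31.85
ee_pos: [0.4321, 0.2436, 0.1358]
tcp_rot: [0.422, 0.906, 0.0, 0.0]
ft_force: [-0.1, -0.0, 0.4]
finger_gap: 1.002
```

>>> apply_moves(deltas=[1,0,-0.04,0,0,1,0,0,0,0,1,0,0,0,0,1,0,0,0,0,1,0,0,0,0])

```text
clock: 32.48
ee_pos: [0.4021, 0.2186, 0.1355]
tcp_rot: [0.422, 0.906, -0.0, -0.0]
ft_force: [-0.2, -0.0, -0.2]
finger_gap: 1.002
```

```bash
python3 meas.py b4 | head -2; python3 -c "
from h import *
g=DC+ZD*.032; go([g[0],g[1],.0565],130.4)"
```

```text
top mark ang 0.118 rad 0.0325 ptr peak 0.12
{np.float64(-1.2): np.float32(46.0), np.float64(-1.12): np.float32(46.0), np.float64(-1.04): np.float32(47.0), np.float64(-0.96): np.float32(48.0), np.float64(-0.88): np.float32(50.0), np.float64(-0.8): np.float32(52.0), np.float64(-0.72): np.float32(50.0), np.float64(-0.64): np.float32(47.0), np.float64(-0.56): np.float32(47.0), np.float64(-0.48): np.float32(49.0), np.float64(-0.4): np.float32(50.0), np.float64(-0.32): np.float32(53.0), np.float64(-0.24): np.float32(54.0), np.float64(-0.16): np.float32(54.0), np.float64(-0.08): np.float32(65.0), np.float64(0.0): np.float32(93.0), np.float64(0.08): np.float32(118.0), np.float64(0.16): np.float32(117.0), np.float64(0.24): np.float32(98.0), np.float64(0.32): np.float32(80.0), np.float64(0.4): np.float32(65.0), np.float64(0.48): np.float32(58.0), np.float64(0.56): np.float32(53.0), np.float64(0.64): np.float32(46.0), np.float64(0.72): np.float32(43.0), np.float64(0.8): np.float32(43.0), np.float64(0.88): np.float32(48.0)}
clock 32.975 pos [0.4017 0.2183 0.1357] yaw 130.0 F [-0.1  0.4 -0.3] gap 0.999
tool delta [1.000e-04 1.307e-01 7.920e-02]
spin -0.0069
```

View pics/b4_top_unw.png

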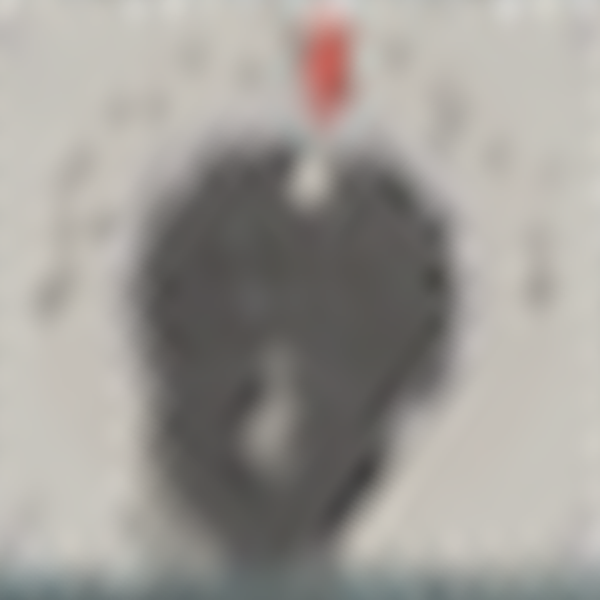

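View pics/b4_scene_unw.png

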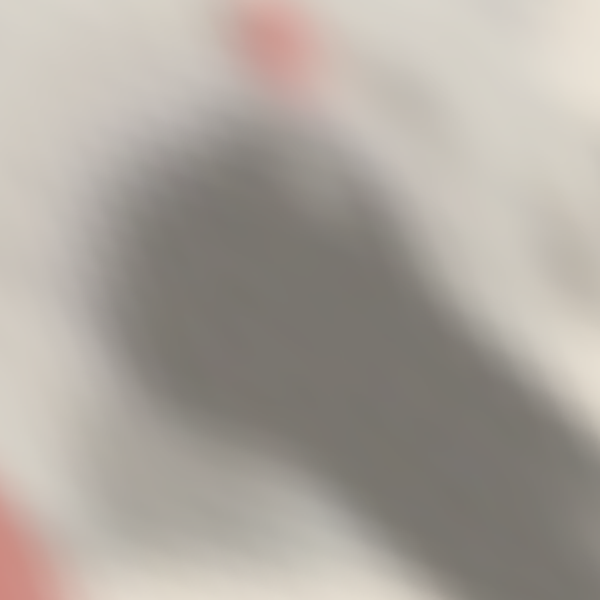

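```bash
cat > fine.py <<'E'
from h import *
import sys
h0=float(sys.argv[2]) if len(sys.argv)>2 else 0.
t=np.load(sys.argv[1])['t'].astype(np.float32)
c=np.arange(-.045,.045,.0003); X,Y=np.meshgrid(c[::-1],c[::-1],indexing='ij'); rad=np.hypot(X,Y); th=np.arctan2(-Y,X)
def un(h): 
    q=proj('top',(DC+h*ZD+X[...,None]*XD+Y[...,None]*YD).reshape(-1,3)).reshape(X.shape+(2,)).astype(np.float32); return cv2.remap(t,q[...,0],q[...,1],cv2.INTER_CUBIC)
g=un(.006+h0).min(-1)
A=np.arange(-.5,.7,.01)
for r0 in(.015,.017,.019,.021,.023):
    v=np.array([g[(abs(th-a)<.05)&(abs(rad-r0)<.001)].mean() for a in A]); b=np.median(v); i=v.argmax(); w=np.clip(v-(b+v[i])/2,0,None); w[abs(A-A[i])>.25]=0
    print('r',r0,'peak',A[i].round(2),'cent %.3f'%((w*A).sum()/w.sum()),'contrast',(v[i]-b).round(0))
w=un(.001); red=np.clip(w[...,0]-1.25*np.maximum(w[...,1],w[...,2]),0,None)
for r0 in(.029,.031,.033,.035,.037):
    v=np.array([red[(abs(th-a)<.04)&(abs(rad-r0)<.001)].mean() for a in A]); 
    if v.max()>5:
        u=np.clip(v-v.max()/2,0,None); print('mark r',r0,'cent %.3f'%((u*A).sum()/u.sum()))
E
for k in b3 b4; do echo $k; python3 fine.py ${k}m.npz; done
```

```text
b3
r 0.015 peak -0.1 cent -0.088 contrast 22.0
r 0.017 peak -0.09 cent -0.087 contrast 33.0
r 0.019 peak -0.09 cent -0.077 contrast 49.0
r 0.021 peak -0.06 cent -0.053 contrast 58.0
r 0.023 peak -0.04 cent -0.034 contrast 50.0
mark r 0.029 cent 0.125
mark r 0.031 cent 0.115
mark r 0.033 cent 0.114
mark r 0.035 cent 0.113
mark r 0.037 cent 0.113
b4
r 0.015 peak 0.05 cent 0.089 contrast 45.0
r 0.017 peak 0.09 cent 0.099 contrast 77.0
r 0.019 peak 0.1 cent 0.109 contrast 86.0
r 0.021 peak 0.11 cent 0.124 contrast 67.0
r 0.023 peak 0.13 cent 0.155 contrast 42.0
mark r 0.029 cent 0.124
mark r 0.031 cent 0.115
mark r 0.033 cent 0.114
mark r 0.035 cent 0.113
mark r 0.037 cent 0.114
```

>>> apply_moves(deltas=[1,0,0.0327,0,-0.007,1,0,0.0327,0,0,1,0,0.0327,0,0,1,0,0.0327,0.01,0,1,0,0,0.02,0])

```text
clock: 33.6
ee_pos: [0.5033, 0.3043, 0.1052]
tcp_rot: [0.419, 0.908, 0.001, 0.001]
ft_force: [-0.5, -0.2, -0.2]
finger_gap: 0.999
```

>>> apply_moves(deltas=[1,0,0,0.02,0,1,0,0,0.018,0,1,0,0,0.0,0,1,0,0,0,0,1,0,0,0,0])

```text
clock: 34.22
ee_pos: [0.5019, 0.3031, 0.0685]
tcp_rot: [0.419, 0.908, 0.0, 0.0]
ft_force: [1.0, -0.1, -0.1]
finger_gap: 1.0
```

Run:
```python
from h import *
g=DC+ZD*.032; go([g[0],g[1],.0565],130.4)
```

```text
clock 34.225 pos [0.5019 0.3031 0.0685] yaw 130.41 F [ 1.  -0.1 -0.1] gap 1.0
tool delta [-0.0004 -0.0006  0.012 ]
spin 0.0001
```

>>> apply_moves(deltas=[1,-0.0004,-0.0004,0.012,0,0.4,0,0,0,0,-0.1,0,0,0,0,-1,0,0,0,0,-1,0,0,0,0])

```text
clock: 34.85
ee_pos: [0.501, 0.3029, 0.0562]
tcp_rot: [0.419, 0.908, 0.001, -0.0]
ft_force: [-5.2, 2.8, 5.4]
finger_gap: 0.373
```

>>> apply_moves(deltas=[-1,0,0,0,0,-1,0,0,0,0,-1,0,0,0,0,-1,0,-0.0013,-0.0015,0,-1,0,-0.0013,-0.0015,0])

```text
clock: 35.48
ee_pos: [0.4995, 0.3016, 0.0587]
tcp_rot: [0.419, 0.908, 0.001, -0.0]
ft_force: [0.4, 7.5, -6.4]
finger_gap: 0.375
```

>>> apply_moves(deltas=[-1,0,-0.0013,-0.0015,0,-1,0,-0.0013,-0.0015,0,-1,0,-0.0013,-0.0015,0,-1,0,-0.0013,-0.0015,0,-1,0,0,0,0])

```text
clock: 36.1
ee_pos: [0.4955, 0.2983, 0.0649]
tcp_rot: [0.419, 0.908, 0.001, -0.0]
ft_force: [-0.3, 7.3, -2.0]
finger_gap: 0.374
```

>>> apply_moves(deltas=[-1,0,-0.0013,-0.0015,0,-1,0,-0.0013,-0.0015,0,-1,0,-0.0006,-0.0008,0,-1,0,0,0,0,-1,0,0,0,0])

```text
clock: 36.72
ee_pos: [0.4949, 0.2978, 0.0663]
tcp_rot: [0.419, 0.908, 0.002, -0.0]
ft_force: [21.3, 24.4, -49.3]
finger_gap: 0.369
```

Run:
```python
from h import *
go(DC); s=r.state(); print((s['ee_pos']-[.501,.3029,.0562])@ZD, s['ft_force']@ZD)
```

```text
clock 36.725 pos [0.4949 0.2978 0.0663] yaw 130.45 F [ 21.3  24.4 -49.3] gap 0.369
tool delta [-0.0009  0.0288 -0.0092]
0.01290129809113029 -58.357021817021256
```

>>> apply_moves(deltas=[-1,0,0.0016,0.0019,0,-1,0,0,0,0,0.2,0,0,0,0,1,0,0,0,0,1,0,0,0,0])

```text
clock: 37.35
ee_pos: [0.4943, 0.2962, 0.0668]
tcp_rot: [0.419, 0.908, 0.0, 0.0]
ft_force: [-0.9, 0.3, -0.1]
finger_gap: 0.979
```

>>> apply_moves(deltas=[1,0,0,0,0,1,0,0,-0.03,0,1,0,0,-0.04,0,1,0,-0.03,-0.01,0,1,0,-0.05,0,0])

```text
clock: 37.98
ee_pos: [0.4338, 0.2444, 0.1472]
tcp_rot: [0.419, 0.908, 0.001, 0.001]
ft_force: [-0.6, -0.5, 0.1]
finger_gap: 0.999
```

>>> apply_moves(deltas=[1,0,-0.05,0,0,1,0,0,0,0,1,0,0,0,0,1,0,0,0,0,1,0,0,0,0])

```text
clock: 38.6
ee_pos: [0.3957, 0.2124, 0.1464]
tcp_rot: [0.419, 0.908, -0.0, -0.0]
ft_force: [-0.2, 0.1, -0.5]
finger_gap: 0.999
```

```bash
python3 meas.py b5 .012 >/dev/null; python3 fine.py b5m.npz .012; python3 look.py a5
python3 - <<'E'
from h import *
a=np.load('a5.npz')
for n,k,p,box in(('top','td','t',(190,206,212,230)),('scene','sd','s',(238,222,270,256))):
    P=pts(n,a[k]); g=cv2.cvtColor(a[p],cv2.COLOR_RGB2GRAY); x0,y0,x1,y1=box; m=np.zeros(g.shape,bool); m[y0:y1,x0:x1]=g[y0:y1,x0:x1]<95
    L=(P[m]-DC)@np.c_[XD,YD,ZD]; L=L[(L[:,2]>0)&(L[:,2]<.08)]; print(n,np.histogram(L[:,2],bins=np.arange(0,.072,.004))[0]); e=L[L[:,2]>.045]; print('end',len(e),e.mean(0).round(4))
crop('',a['t'],(130,180,260,260),6,'pics/a5tw.png')
E
```

```text
r 0.015 peak 0.14 cent 0.151 contrast 22.0
r 0.017 peak 0.13 cent 0.132 contrast 33.0
r 0.019 peak 0.12 cent 0.130 contrast 47.0
r 0.021 peak 0.13 cent 0.121 contrast 48.0
r 0.023 peak 0.17 cent 0.126 contrast 29.0
mark r 0.029 cent 0.124
mark r 0.031 cent 0.115
mark r 0.033 cent 0.114
mark r 0.035 cent 0.113
mark r 0.037 cent 0.113
clock 39.1 pos [0.3952 0.212  0.1466] yaw 130.4 F [-0.6 -1.1  1. ] gap 0.998
tool delta [-0.0002  0.1397  0.0464]
top [ 6  0  2  9 14 15  6  8  5  2  7  8 29 13  1  1  0]
end 51 [0.0013 0.0015 0.0508]
scene [ 2  5  2  7 35 18 14 14 11 12 13 14 27  3  0  0  0]
end 41 [0.0045 0.0098 0.0497]
```

View pics/b5_top_unw.png

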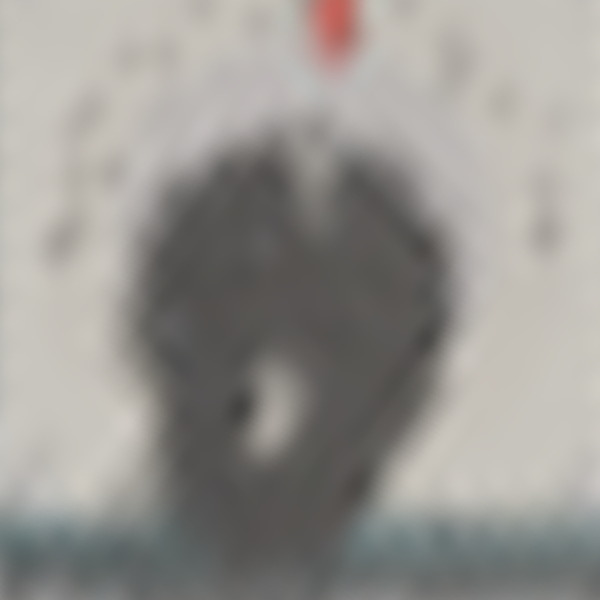

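View pics/a5w.png

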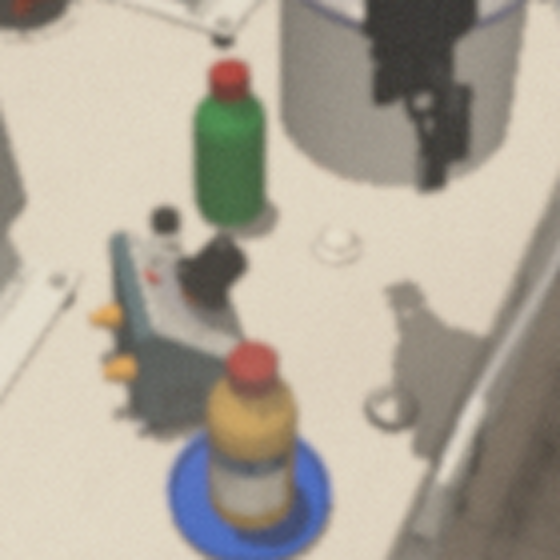

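View pics/a5tw.png

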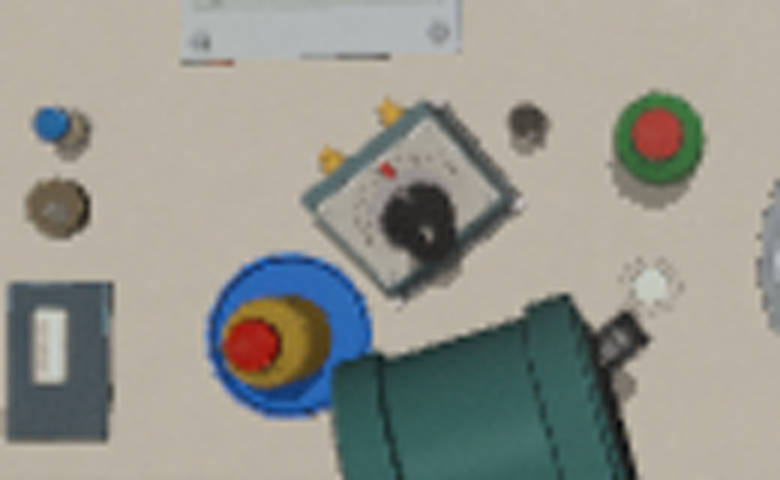

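```bash
python3 -c "
from plant import r
print(r.finish_job())"
```

```text
the job is handed in; nothing more can be done
None
```

I stood the amber bottle upright in the blue tray, turned the knob clockwise onto the red mark while it was pushed in, then pulled it out to its end stop and let go. I handed the job in at about 39 s of the 72 s allowed.

**Last checks**
- **Pointer:** top view, averaged frames: about 0.125 rad against 0.115 rad for the mark. Just before the pull it read about 0.11.
- **Pull:** the grip travelled 12.9 mm and met the end stop at about 58 N. In the depth images the knob's end stands 50–51 mm above the dial, against 52 mm expected fully out.
- **Bottle and bystanders:** the bottle stands near the middle of the tray. The vials, puck, notebook, ring and flange in view had not visibly moved. I did not re-image the clamp or spanner, but the arm did not go near them.

**What failed or disagreed**
- **First knob grip:** it was too high, because the real fingertips sit about 24 mm behind the reported TCP at that opening. The fingers slid up the knob's end with about 61 N upward at the wrist. I let go, measured the tips by depth and took hold again lower; the knob was still pushed in and had turned only slightly.
- **Scene camera:** it gave less reliable pointer and mark angles, which disagreed with the top view by up to about 0.1 rad because of its slant. I relied on the top view for the angle.

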